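# Clear the microscope stage and hold its slide clamp open

### The job

Get the microscope stage ready for a colleague to lay in a slide: take the setting gauge off the stage and hang it by its eye on the peg of the gauge stand, letting go of it there. Then swing the stage's spring clamp arm by its thumb pin all the way open to its stop and keep holding it there with the fingers; the program finishes while still holding it open. Leave the other things where they are.

Things in the scene. Friction and masses are not known exactly. Their poses are not given: they have to be found in the camera images.
- gauge_center (a point): the setting gauge, loose bare aluminium, an upside-down T: flat foot 30 (x) x 60 (y) x 10 tall, with an upright tab 34 wide (y), 8 thick (x), its top 110 above the underside. This point: its centre, 55 above the underside; z up, x along the eye's axis, y across the tab. It starts standing in the stage's slide bay. Grip the tab from above by its two narrow edges, 34 apart
- gauge_eye (a point): centre of the gauge's round eye, a through hole of 22 diameter along x in the tab, 80 above the gauge's underside (30 below the tab's top), same axes as the gauge's centre
- gauge: the same gauge, mass about 0.16 kg; origin at the middle of its underside, same axes
- stand: the gauge stand, fixed: dark base 100 x 80 x 12 with a thin square aluminium column (14 x 16, top at 167 above the table, its front face 13 behind the origin); origin in the middle of the underside; the peg points along its x, z up
- peg_mid (a point): middle of the stand's steel peg, on the peg's axis, 155 above the table. A level round bar of 7 diameter pointing along this point's +x: it starts at the column, 31 behind this point, and ends 36 ahead of it, the tip turned up by 5 to keep the gauge on (the tip reaches from 3.5 below to 8.5 above the axis). z up.
- stage: the stage plate, fixed: black, 220 (x) x 280 (y) on four short pillars, its top 70 above the table; origin on the table under its middle, z up. It carries the slide bay (dark window, middle at x -50, y +65) and the spring clamp; nothing on it rises more than 65 above its top except the gauge
- clamp (a joint): angle of the spring clamp's flat steel arm about its upright pivot on the stage: 0 at rest (arm along the stage's +y), growing clockwise seen from above (arm's end towards the stage's +x, away from the bay) to the stop at 0.9 rad, marked by a small steel pillar. A spring always pulls back, 2.5 N at rest to 5.5 N at the stop, felt at the thumb pin; let go, it flies back to 0
- clamp_pin (a point): the upright round steel thumb pin at the end of the clamp arm, 12 diameter, standing 43 above the arm, its top 63 above the stage plate; this point lies on its axis, 15 below its top (118 above the table), 100 from the pivot's axis. Grip it from above or push it sideways
- clamp_pivot (a point): point on the clamp's pivot axis at the height of point clamp_pin; fixed on the stage, at x +20, y -100 of the stage, same axes as the stage
- dish: bystander: a clear shallow dish, 54 across and 12 tall, standing on the stage plate; origin at its underside or middle
- collar: bystander: a dark steel ring, 40 across and 12 tall, lying on the stage plate; origin at its underside or middle
- objective: bystander: a brass microscope objective, 30 across and 42 tall, upright on the table beside the gauge stand, on the robot's side; origin at its underside or middle
- vial: bystander: a small glass jar, 26 across and 40 tall, on the table beside the gauge stand, on the far side; origin at its underside or middle
- rinse: bystander: a white plastic bottle, 56 across and 130 tall, at one side of the table; origin at its underside or middle
- tipbox: bystander: a grey box 85 x 120 x 60 at one side of the table; origin at its underside or middle
- driver: bystander: a screwdriver 160 long lying on the table; origin at its underside or middle
Not all that is in view belongs to the job. Of the things like the gauge, leave any that is orange; of the rest the larger one is meant.

How it is judged:
By the outcome, as a careful person would: the job done as asked, in the order asked, and still so for the second after the job is handed in, while the arm keeps its last pose, push and grip.
It also fails if it takes over 64 s, if anything falls off the work surface, if the arm or the gripper's body presses on something with over 40 N, if the wrist force passes 120 N, or if a joint passes its speed limit or range.

### The arm

A 6-joint arm with a two-finger parallel gripper is mounted at the origin on the work surface. World frame = base frame: x ahead of the robot, y to its left, z up, the work surface at z = 0. Lengths are in m, angles in rad, forces in N, time in s.
With the tool pointing down it reaches from about 0.35 to 0.775 m from the base axis. Payload 5.5 kg.
Tool frame: the origin (TCP) lies at the very end of the fingers, on their centre line; the grasp point (between the pads) lies 19 mm behind it; x points along the fingers, y is the direction in which the jaws open and shut, and the axes are right-handed (so a half turn about x gives the same grasp; the last joint's range is limited). The gripper opens to 85 mm and grips with 20 to 120 N. Pads are 22 mm wide; open, the fingers measure 114 mm over their backs; the gripper's body (76 mm by 85 mm) begins 54 mm behind the grasp point. The pads swing forward as they close: fully open they stand 13 mm farther back than shut.
Start: joints at [-1.338, 0.313, 0.046, 1.304, 0, 1.431], TCP at [0.209, -0.536, 0.231] pointing down, gripper open.
Joint ranges: [-2.76, 2.76], [-0.86, 1.69], [-1.03, 1.26], [-2.2, 2.34], [-1.47, 1.5], [-3.14, 3.14]. Speed limits (rad/s): [2.57, 2.57, 3.14, 3.14, 3.14, 3.14].

### API

Orientations are given as a unit quaternion [w, x, y, z].
In Python, from workcell import readout, cams, env, finder gives the robot as it stands.
- The arm moves only by the tool drive_tool, never from a script. Its argument "moves" is a list that holds one entry, the list of rows, each a list of 7 numbers: the shift along the tool's x, y, z in m, then the turn, a rotation vector about the tool's x, y, z in rad, then the closure in counts, from 0 (fully open) to 255 (shut). A call has exactly 5 rows; each row is the pose to reach, as a shift and turn from the pose measured when the call began, along the tool's axes at that moment; what a row does not reach only later rows make up. A row lasts 1/8 s, in which the tool goes at most 62.5 mm and 10.7 degrees, less where a joint would pass 70% of its speed; a pose out of reach is approached as far as the arm can. A call with a gripper value outside its range is refused whole. The fingers move at their own pace and stop on an object; "squeeze" is the grip in N (left out, the last holds). Time passes only in rows, so rows that repeat a pose let the fingers close, or fill a call up. It gives the time, the measured TCP pose, the force and the opening at its end, in the units of the state.
- readout.get_state(): the state, without advancing time (a new reading comes with each control period).
- cams.read_camera(name): name is "scene" or "top"; returns the picture (400x640x3 uint8, blue, green, red); there is no depth.
- cams.camera_params(name): a dict with "mtx" (3x3 intrinsics, pixels), "dist" ([k1, k2, p1, p2, k3] as OpenCV has them; the pictures are not rectified), "R" (3x3) and "t" (3): a world point X has camera coordinates R X + t. Camera axes: x right, y down, z forward; pixel columns grow to the right and rows downward; lengths in m; the calibration is good to about 2 mm. A picture is of the moment at which its call begins. camera_params takes no time and is no camera call.
- env.hand_in(): hands the job in, once; it reports no verdict.
Trained networks look in the newest picture that a camera, given by its name, has taken for a name from the list of things; names that differ only in an ending like _2 or _b are one class to them, and where a whole thing is asked for, a point or a joint stands for the part that bears it (a point fixed in the world has none). Each returns a list of dicts, best first, with "conf" (0 to 1); they miss things now and then, are a little off and sometimes report something else, mostly with a low value. They report only what shows in the picture. A call takes as long as a camera call. They do not tell look-alikes from the thing itself.
- finder.regions_of(camera, name): "pixels" (400x640 bool, what is visible of it) and "point" ([column, row] in pixels, amid what is visible of it).
The state is a dict: "clock": time; "joint_pos": joint angles; "qvel": joint speeds; "tau": joint torques, N m; "tcp_pos": TCP position; "orientation": TCP orientation; "wrist_force": force on the tool from outside, world axes, zero at the start; "ft_torque": the same for the moment, N m; "finger_gap": finger opening in m.
Only numpy, scipy, OpenCV 4.12 (cv2) and the standard library are available. Lean on these libraries where they do the work, as an engineer would, in place of code of your own. Each camera call takes 0.05 s, during which the arm holds its last target.

## Working session

There is one attempt and no reset: what is moved stays moved. The work goes in short steps, Python scripts to look and compute and a tool call to move; the robot and the scene stay as the last step left them, time stands still between calls to the robot, and variables do not carry over. Pictures are saved under pics/ and viewed, and the job is handed in when it is done.

Besides the shell and the picture viewer there is one more tool, called after "Request:" as name([rows], argument=value, ...), one row to a line, values as JSON. drive_tool: Moves the arm, as the interface text tells. Its arguments: {"type":"object","properties":{"moves":{"type":"array"},"squeeze":{"type":"number"}},"required":["moves"]}

```bash
mkdir -p pics; ls; python3 - <<'E'
from workcell import readout,cams
import cv2
print(readout.get_state())
for c in("scene","top"):
    cv2.imwrite(f"pics/{c}0.png",cams.read_camera(c)); p=cams.camera_params(c); print(c,p)
E
```

```text
pics
{'clock': 0.0, 'joint_pos': array([-1.33760410e+00,  3.14010347e-01,  4.49658463e-02,  1.30363646e+00,
       -1.29079745e-06,  1.43121017e+00]), 'qvel': array([ 0.00012802, -0.00031525, -0.00095774, -0.00066264, -0.00041843,
       -0.00040742]), 'tau': array([-1.07636570e-03, -4.80626249e+01,  2.98534530e+01,  1.93396368e-02,
       -1.22056799e-04,  2.81330735e-06]), 'tcp_pos': array([ 0.20929112, -0.53498507,  0.23039788]), 'orientation': array([-0.13036963, -0.69482759, -0.13170077,  0.69489085]), 'wrist_force': array([-0.72620996,  0.1551308 , -0.45110429]), 'ft_torque': array([ 0.01107803, -0.00602859, -0.03684116]), 'finger_gap': 0.08530891336057572}
scene {'mtx': array([[440.59755486,   0.        , 319.16008929],
       [  0.        , 440.59755486, 202.05512602],
       [  0.        ,   0.        ,   1.        ]]), 'dist': array([-0.03193303,  0.        ,  0.        ,  0.        ,  0.        ]), 'R': array([[ 0.08069862,  0.99672142,  0.00584365],
       [ 0.8111873 , -0.06226798, -0.58146184],
       [-0.57919159,  0.05166347, -0.81355269]]), 't': array([-0.04561361, -0.34605457,  1.62744883])}
top {'mtx': array([[472.17443544,   0.        , 323.88104923],
       [  0.        , 472.17443544, 197.18686195],
       [  0.        ,   0.        ,   1.        ]]), 'dist': array([-0.04312984,  0.        ,  0.        ,  0.        ,  0.        ]), 'R': array([[-2.83423767e-02, -9.99596702e-01, -1.77308023e-03],
       [-9.97602701e-01,  2.83977771e-02, -6.31063904e-02],
       [ 6.31312913e-02, -1.97554608e-05, -9.98005230e-01]]), 't': array([0.02766059, 0.52592799, 1.53065166])}
```

View pics/scene0.png

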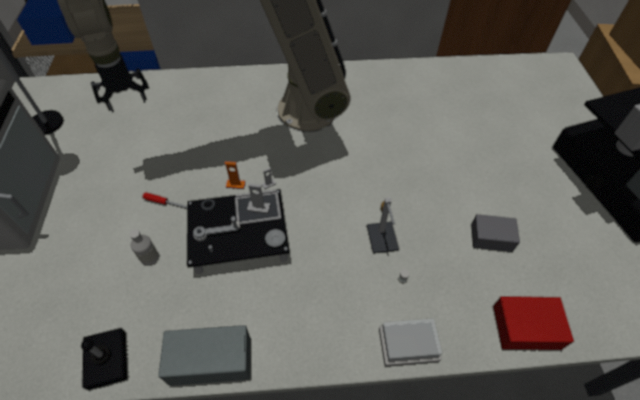

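View pics/top0.png

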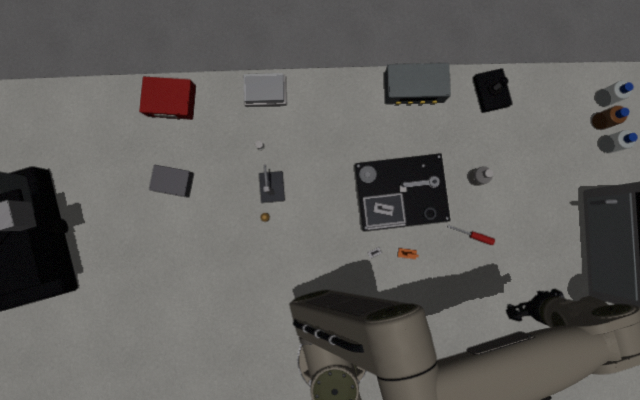

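```bash
cat > h.py <<'E'
import numpy as np,cv2
from workcell import readout,cams,finder
def proj(c,X):
    p=cams.camera_params(c); X=np.atleast_2d(X).astype(float)
    return cv2.projectPoints(X,cv2.Rodrigues(p['R'])[0],p['t'],p['mtx'],p['dist'])[0].reshape(-1,2)
def unproj(c,uv,z):
    p=cams.camera_params(c); n=cv2.undistortPoints(np.array([[uv]],float),p['mtx'],p['dist'])[0,0]
    C=-p['R'].T@p['t']; d=p['R'].T@np.array([n[0],n[1],1]); return C+d*(z-C[2])/d[2]
E
python3 - <<'E'
from h import *
for c in("scene","top"):
    im=cams.read_camera(c)
    for n,z in(("gauge",.1),("gauge_eye",.15),("stand",.01),("peg_mid",.155),("stage",.07),("clamp",.09),("clamp_pin",.118),("dish",.08),("collar",.08),("objective",.03),("vial",.03)):
        for r in finder.regions_of(c,n)[:3]:
            if r['conf']<.25: continue
            m=r['pixels']; ys,xs=np.nonzero(m)
            print(c,n,round(r['conf'],2),np.round(r['point'],1),m.sum(),(xs.min(),xs.max(),ys.min(),ys.max()),unproj(c,r['point'],z).round(3))
    b=(170,140,300,280) if c=="scene" else (350,145,460,270)
    cv2.imwrite(f"pics/{c}stage.png",cv2.resize(im[b[1]:b[3],b[0]:b[2]],None,fx=4.2,fy=4.2,interpolation=cv2.INTER_CUBIC))
    b=(350,180,430,290) if c=="scene" else (240,130,310,230)
    cv2.imwrite(f"pics/{c}stand.png",cv2.resize(im[b[1]:b[3],b[0]:b[2]],None,fx=5,fy=5,interpolation=cv2.INTER_CUBIC))
E
```

```text
scene gauge 0.87 [228.5 177.8] 389 (np.int64(225), np.int64(245), np.int64(162), np.int64(189)) [ 0.39  -0.257  0.1  ]
scene gauge 0.7 [268.6 178.9] 183 (np.int64(262), np.int64(275), np.int64(168), np.int64(189)) [ 0.403 -0.138  0.1  ]
scene gauge 0.66 [252.8 200.6] 416 (np.int64(248), np.int64(268), np.int64(184), np.int64(212)) [ 0.479 -0.184  0.1  ]
scene gauge_eye 0.87 [255.7 198.4] 391 (np.int64(248), np.int64(268), np.int64(185), np.int64(212)) [ 0.509 -0.17   0.15 ]
scene gauge_eye 0.63 [265.8 179.1] 134 (np.int64(263), np.int64(274), np.int64(170), np.int64(187)) [ 0.443 -0.142  0.15 ]
scene gauge_eye 0.61 [237.5 180.5] 316 (np.int64(226), np.int64(244), np.int64(163), np.int64(188)) [ 0.442 -0.221  0.15 ]
scene stand 0.62 [384.1 235.9] 1073 (np.int64(367), np.int64(399), np.int64(198), np.int64(254)) [0.572 0.192 0.01 ]
scene peg_mid 0.69 [384.5 234.4] 1062 (np.int64(367), np.int64(399), np.int64(198), np.int64(253)) [0.653 0.161 0.155]
scene peg_mid 0.46 [213.7 228.8] 315 (np.int64(194), np.int64(238), np.int64(218), np.int64(237)) [ 0.602 -0.278  0.155]
scene stage 0.79 [
[... 1769 characters left out ...]
tage 0.56 [405.7 190.4] 5506 (np.int64(355), np.int64(449), np.int64(154), np.int64(230)) [ 0.537 -0.247  0.07 ]
top clamp 0.68 [419.9 181.1] 166 (np.int64(401), np.int64(438), np.int64(178), np.int64(190)) [ 0.564 -0.289  0.09 ]
top clamp_pin 0.71 [420.4 182.1] 275 (np.int64(399), np.int64(439), np.int64(177), np.int64(191)) [ 0.558 -0.285  0.118]
top dish 0.53 [362.3 177. ] 198 (np.int64(359), np.int64(375), np.int64(167), np.int64(181)) [ 0.583 -0.11   0.08 ]
top collar 0.55 [428.3 209.9] 47 (np.int64(424), np.int64(435), np.int64(209), np.int64(218)) [ 0.473 -0.314  0.08 ]
top objective 0.43 [265.8 216.2] 62 (np.int64(260), np.int64(268), np.int64(213), np.int64(221)) [0.469 0.203 0.03 ]
```

View pics/scenestage.png

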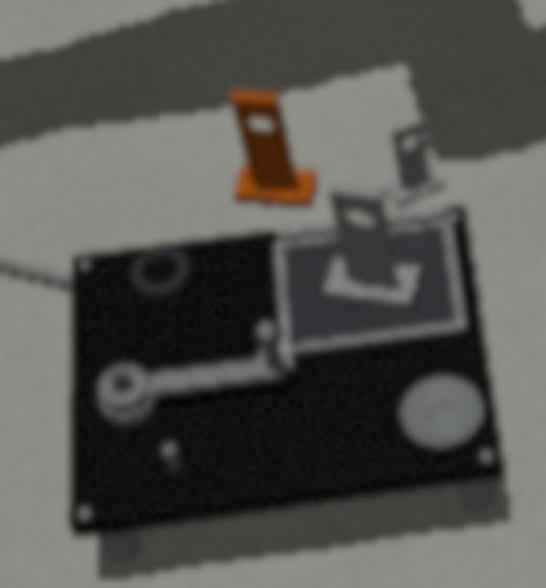

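View pics/topstage.png

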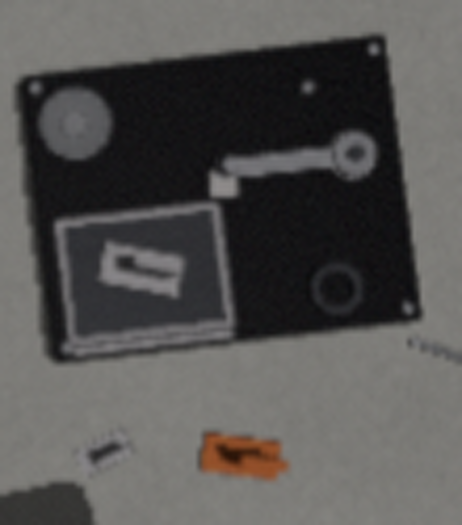

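View pics/scenestand.png

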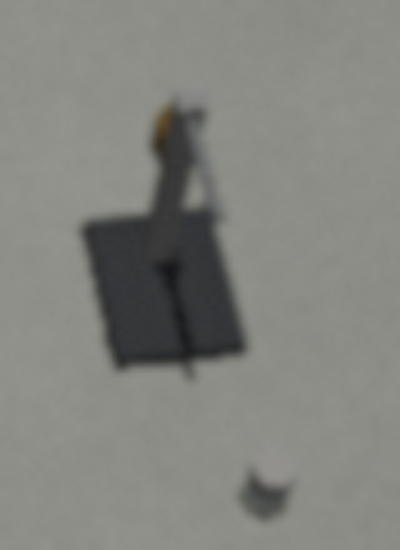

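View pics/topstand.png

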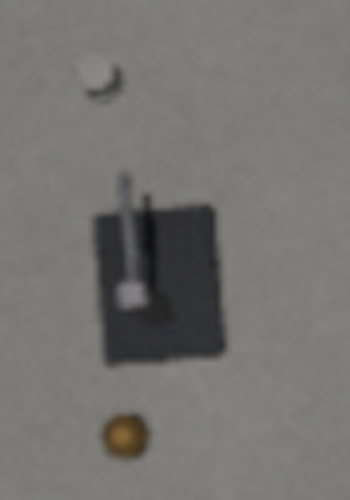

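```bash
cat >> h.py <<'E'
def T2(p,P):
    P=np.atleast_2d(P).astype(float); c,s=np.cos(p[2]),np.sin(p[2]); Q=P.copy()
    Q[:,0]=p[0]+c*P[:,0]-s*P[:,1]; Q[:,1]=p[1]+s*P[:,0]+c*P[:,1]; return Q
from scipy.optimize import least_squares
def fit(p0,obs):  # obs: list (cam, local pt, uv)
    f=lambda p: np.concatenate([proj(c,T2(p,L))[0]-uv for c,L,uv in obs])
    r=least_squares(f,p0,loss='soft_l1'); return r.x,r.fun.reshape(-1,2).round(1)
def full(uv,b,s): return (np.array(uv)+.5)/s-.5+np.array(b)
def avg(c,n=4): return np.mean([cams.read_camera(c).astype(float) for _ in range(n)],0)
def crop(im,b,s): 
    return cv2.resize(np.clip(im[b[1]:b[3],b[0]:b[2]],0,255).astype(np.uint8),None,fx=s,fy=s,interpolation=cv2.INTER_CUBIC)
def lines(img,c,b,s,p,segs,col):
    for A,B in segs:
        q=[tuple(int(round(v)) for v in ((uv-np.array(b[:2])+.5)*s-.5)) for uv in proj(c,T2(p,[A,B]))]
        cv2.line(img,q[0],q[1],col,1)
def box(x0,x1,y0,y1,z0,z1):
    P=[(x,y,z) for x in(x0,x1) for y in(y0,y1) for z in(z0,z1)]
    return [(a,b) for i,a in enumerate(P) for b in P[i+1:] if sum(u!=v for u,v in zip(a,b))==1]
E
python3 - <<'E'
from h import *
S,T=(170,140),(350,145)
st=[]
for L,uv in zip([(.11,.14),(.11,-.14),(-.11,-.14),(-.11,.14)],[(20,80),(383,38),(420,318),(55,360)]): st.append(("top",(*L,.07),full(uv,T,4.2)))
for L,uv in zip([(-.11,-.14),(-.11,.14),(.11,.14),(.11,-.14)],[(75,258),(462,208),(500,478),(72,532)]): st.append(("scene",(*L,.07),full(uv,S,4.2)))
p,r=fit([.54,-.25,0],st); print("stage",p,r.tolist())
b,s=(240,130),5
st=[]
for L,uv in zip([(.05,.04),(.05,-.04),(-.05,-.04),(-.05,.04)],[(96,216),(214,205),(226,353),(106,364)]): st.append(("top",(*L,.012),full(uv,b,s)))
st.append(("top",(.054,0,.16),full((124,176),b,s)))
for L,uv in zip([(-.05,-.04),(.05,.04),(.05,-.04)],[(84,225),(244,350),(120,366)]): st.append(("scene",(*L,.012),full(uv,(350,180),s)))
q,r=fit([.56,.18,0],st); print("stand",q,r.tolist())
print("pin",T2(p,[.02,0,.118]),"pivot",T2(p,[.02,-.1,.118]),"bay",T2(p,[-.05,.065,.07]),"pegmid",T2(q,[.018,0,.155]))
np.savez("p.npz",stage=p,stand=q)
g=[.485,-.17,p[2]-.2]
for c,B in(("scene",(170,140,300,280)),("top",(350,145,460,270)),("scene",(350,180,430,290)),("top",(240,130,310,230))):
    im=avg(c); np.save(f"im_{c}.npy",im); i=crop(im,B,5)
    for k,(pp,sg,col) in enumerate([(p,box(-.11,.11,-.14,.14,.07,.07)+[((.02,0,.09),(.02,0,.133)),((.02,-.1,.09),(.02,0,.09))],(0,255,0)),(q,box(-.05,.05,-.04,.04,.012,.012)+box(-.027,-.013,-.008,.008,.012,.167)+[((-.013,0,.155),(.054,0,.155))],(0,0,255))]):
        lines(i,c,B,5,pp,sg,col)
    cv2.imwrite(f"pics/ov_{c}_{B[0]}.png",i)
# gauge close
for c,B in(("scene",(240,175,280,220)),("top",(365,195,400,222))):
    cv2.imwrite(f"pics/g_{c}.png",crop(np.load(f"im_{c}.npy")*1.5,B,12))
E
```

```text
stage [ 0.53731335 -0.23520427  0.08364663] [[-0.3, -2.5], [0.3, -2.2], [0.4, -0.3], [-0.6, -0.3], [-1.3, -1.2], [0.9, -1.3], [1.0, -2.2], [-1.3, -0.4]]
stand [0.56892314 0.18450416 0.06236726] [[-0.7, -0.8], [-0.2, -0.8], [-0.0, -0.3], [-0.2, -0.3], [-0.1, -1.1], [-1.5, -2.2], [0.6, -1.6], [-1.6, -1.4]]
pin [[ 0.55724342 -0.23353329  0.118     ]] pivot [[ 0.56559833 -0.33318366  0.118     ]] bay [[ 0.48205747 -0.17460899  0.07      ]] pegmid [[0.58688814 0.18562604 0.155     ]]
```

```bash
python3 - <<'E'
import cv2,numpy as np
a=[cv2.imread(f"pics/ov_{n}.png") for n in("scene_170","top_350")]
h=max(x.shape[0] for x in a); print([x.shape for x in a])
a=[cv2.copyMakeBorder(x,0,h-x.shape[0],0,0,0) for x in a]; i=np.hstack(a); cv2.imwrite("pics/m1.png",cv2.resize(i,None,fx=.65,fy=.65) if i.shape[1]>800 else i)
a=[cv2.imread(f"pics/ov_{n}.png") for n in("scene_350","top_240")]
h=max(x.shape[0] for x in a); a=[cv2.copyMakeBorder(x,0,h-x.shape[0],0,0,0) for x in a]; cv2.imwrite("pics/m2.png",np.hstack(a))
E
```

```text
[(700, 650, 3), (625, 550, 3)]
```

View pics/m1.png

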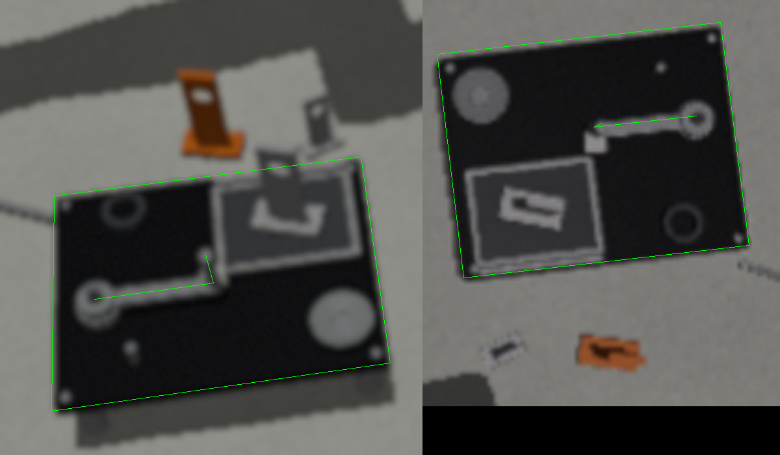

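View pics/m2.png

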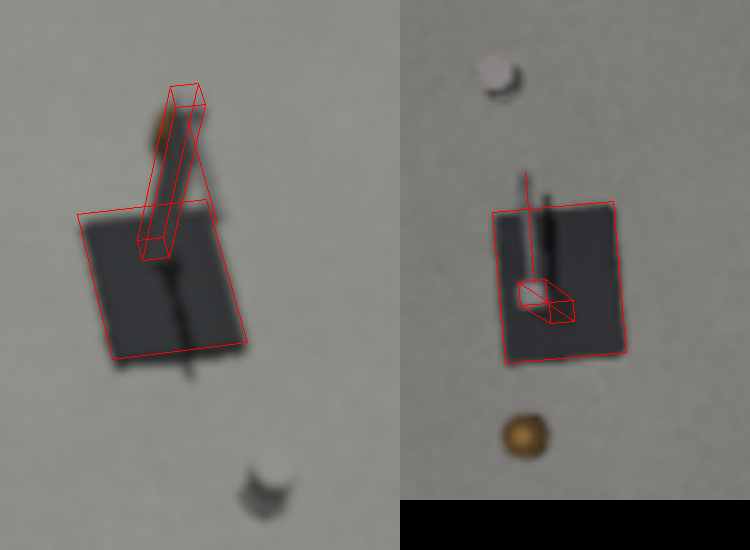

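View pics/g_scene.png

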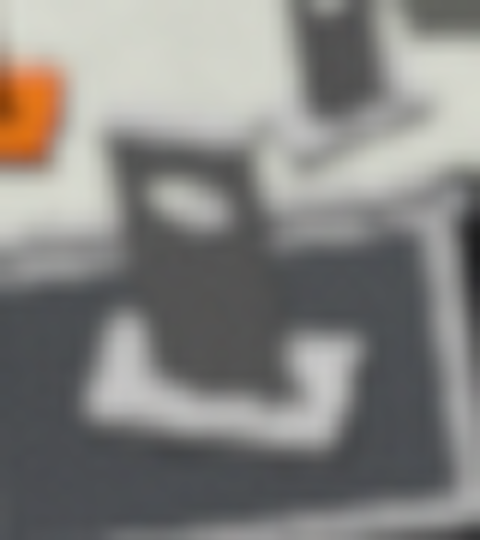

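View pics/g_top.png

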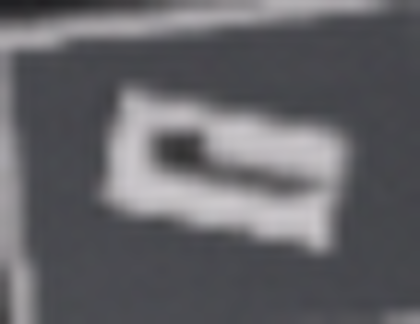

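```bash
cat >> h.py <<'E'
def hull_segs(c,p,pts):
    uv=proj(c,T2(p,pts)); idx=cv2.convexHull(uv.astype(np.float32),returnPoints=False)[:,0]
    return [(pts[idx[i]],pts[idx[(i+1)%len(idx)]]) for i in range(len(idx))]
def edgefit(im,c,p,segs,it=8,rng=3,skip=.15):
    g=cv2.GaussianBlur(im.astype(np.float32).mean(2),(0,0),.7)
    p=np.array(p,float)
    for k in range(it):
        L=[];M=[];N=[]
        for A,B in segs:
            A,B=np.array(A),np.array(B); a,b=proj(c,T2(p,[A,B])); ln=np.linalg.norm(b-a)
            if ln<6: continue
            t=(b-a)/ln; n=np.array([-t[1],t[0]])
            for f in np.linspace(skip,1-skip,int(ln)):
                P=A+f*(B-A); u=proj(c,T2(p,P))[0]; d=np.arange(-rng,rng+.01,.2)
                q=(u+d[:,None]*n).astype(np.float32)
                v=cv2.remap(g,q[None,:,0],q[None,:,1],cv2.INTER_LINEAR)[0]
                gr=abs(np.gradient(v)); 
                if gr.max()<1: continue
                w=gr**3; L.append(P);M.append((w@q)/w.sum());N.append(n)
        L,M,N=map(np.array,(L,M,N))
        r=least_squares(lambda x:((proj(c,T2(x,L))-M)*N).sum(1),p,loss='soft_l1',f_scale=.3); p=r.x
    return p,np.sqrt(np.mean(r.fun**2)),len(L)
E
python3 - <<'E'
from h import *
d=np.load("p.npz"); I={c:np.load(f"im_{c}.npy") for c in("scene","top")}
V=lambda a,b,c,d,e,f:[(x,y,z) for x in(a,b) for y in(c,d) for z in(e,f)]
for c in I:
    s=[((-.11,-.14,.07),(-.11,.14,.07)),((-.11,.14,.07),(.11,.14,.07)),((-.11,-.14,.07),(.11,-.14,.07))]
    if c=="top": s.append(((.11,-.14,.07),(.11,.14,.07)))
    e=edgefit(I[c],c,d['stage'],s); print(c,"stage",e, "pin",T2(e[0],[.02,0,.118]).round(4))
    e=edgefit(I[c],c,d['stand'],hull_segs(c,d['stand'],V(-.05,.05,-.04,.04,0,.012))); print(c,"stand",e,"peg",T2(e[0],[.018,0,.155]).round(4))
o=[]
for L,uv in(((.015,.03,.08),(125,90)),((-.015,.03,.08),(105,200)),((-.015,-.03,.08),(330,250))): o.append(("top",L,full(uv,(365,195),12)))
print(fit([.48,-.17,-.1],o))
o=[]
for L,uv in(((-.015,-.03,.08),(118,305)),((.015,-.03,.07),(85,420)),((.015,.03,.07),(332,450)),((-.015,.03,.08),(364,338)),((0,-.017,.18),(118,132)),((0,.017,.18),(258,140))): o.append(("scene",L,full(uv,(240,175),12)))
print(fit([.48,-.17,-.1],o))
E
```

```text
scene stage (array([ 0.54179827, -0.23398157,  0.06993382]), np.float64(0.5778934082410601), 224) pin [[ 0.5617 -0.2326  0.118 ]]Traceback (most recent call last):
  File "<stdin>", line 8, in <module>
  File "h.py", line 40, in edgefit
    P=A+f*(B-A); u=proj(c,T2(p,P))[0]; d=np.arange(-rng,rng+.01,.2)
                   ~~~~^^^^^^^^^^^
  File "h.py", line 4, in proj
    p=cams.camera_params(c); X=np.atleast_2d(X).astype(float)
ValueError: time passes only in moves, steps and waits
```

```bash
python3 - <<'E'
s=open('h.py').read()
s=s.replace("cams.camera_params(c)","CP(c)").replace("def proj","import pickle,os\ndef CP(c):\n    f=f'cp_{c}.pkl'\n    if not os.path.exists(f): pickle.dump(cams.camera_params(c),open(f,'wb'))\n    return pickle.load(open(f,'rb'))\nimport functools\nCP=functools.lru_cache(CP)\ndef proj",1)
open('h.py','w').write(s)
E
cat > f1.py <<'E'
from h import *
d=np.load("p.npz"); I={c:np.load(f"im_{c}.npy") for c in("scene","top")}
V=lambda a,b,c,d,e,f:[(x,y,z) for x in(a,b) for y in(c,d) for z in(e,f)]
for c in I:
    s=[((-.11,-.14,.07),(-.11,.14,.07)),((-.11,.14,.07),(.11,.14,.07)),((-.11,-.14,.07),(.11,-.14,.07))]
    if c=="top": s.append(((.11,-.14,.07),(.11,.14,.07)))
    e=edgefit(I[c],c,d['stage'],s); print(c,"stage",e, "pin",T2(e[0],[.02,0,.118]).round(4))
    e=edgefit(I[c],c,d['stand'],hull_segs(c,d['stand'],V(-.05,.05,-.04,.04,0,.012))); print(c,"stand",e,"peg",T2(e[0],[.018,0,.155]).round(4))
o=[]
for L,uv in(((.015,.03,.08),(125,90)),((-.015,.03,.08),(105,200)),((-.015,-.03,.08),(330,250))): o.append(("top",L,full(uv,(365,195),12)))
print(fit([.48,-.17,-.1],o))
o=[]
for L,uv in(((-.015,-.03,.08),(118,305)),((.015,-.03,.07),(85,420)),((.015,.03,.07),(332,450)),((-.015,.03,.08),(364,338)),((0,-.017,.18),(118,132)),((0,.017,.18),(258,140))): o.append(("scene",L,full(uv,(240,175),12)))
print(fit([.48,-.17,-.1],o))
E
python3 f1.py
```

```text
scene stage (array([ 0.54179827, -0.23398157,  0.06993382]), np.float64(0.5778934082410601), 224) pin [[ 0.5617 -0.2326  0.118 ]]
scene stand (array([0.57109932, 0.18576354, 0.05336912]), np.float64(0.5978413367515256), 107) peg [[0.5891 0.1867 0.155 ]]
top stage (array([ 0.53321507, -0.23327668,  0.08778207]), np.float64(0.4498703155016122), 313) pin [[ 0.5531 -0.2315  0.118 ]]
top stand (array([0.56739625, 0.18477956, 0.05770336]), np.float64(0.18292490955400934), 108) peg [[0.5854 0.1858 0.155 ]]
(array([ 0.48116908, -0.17344296, -0.23570179]), array([[ 0.2, -0. ],
       [-0.1,  0.1],
       [-0.1, -0.1]]))
(array([ 0.48356386, -0.17011169, -0.25020071]), array([[ 0.3,  0.1],
       [ 0.8,  0.8],
       [ 0.4,  1.2],
       [-0.1,  0.2],
       [-1. , -2. ],
       [-0.4, -1. ]]))
```

```bash
cat >> h.py <<'E'
from scipy.spatial.transform import Rotation as Ro
def cur():
    s=readout.get_state(); q=s['orientation']; return s,np.array(s['tcp_pos']),Ro.from_quat([q[1],q[2],q[3],q[0]])
def goto(pos,yaw,near=None):
    s,p,R=cur(); out=[]
    for k in(0,np.pi):
        y=np.array([-np.sin(yaw+k),np.cos(yaw+k),0]); x=np.array([0,0,-1.]); D=Ro.from_matrix(np.c_[x,y,np.cross(x,y)])
        rv=(R.inv()*D).as_rotvec(); out.append((np.linalg.norm(rv),rv,k))
    for o in sorted(out,key=lambda o:o[0]): print("shift",(R.inv().apply(np.array(pos)-p)).round(4),"turn",o[1].round(4),"deg",np.degrees(o[0]).round(1))
    y=R.as_matrix()[:,1]; print("tcp",p.round(4),"yaw",np.arctan2(-y[0],y[1]).round(3),"x-axis",R.as_matrix()[:,0].round(3),"t",s['clock'],"J",s['joint_pos'].round(3),"F",s['wrist_force'].round(1),"gap",round(s['finger_gap'],4))
E
python3 -c "
from h import *
goto([.482,-.172,.23],-.24)"
```

```text
shift [ 0.0013 -0.2393 -0.3862] turn [ 6.128e-01 -1.000e-04 -1.000e-04] deg 35.1
shift [ 0.0013 -0.2393 -0.3862] turn [-2.5288e+00  1.0000e-04 -1.0000e-04] deg 144.9
tcp [ 0.2094 -0.5356  0.2313] yaw -2.769 x-axis [ 0. -0. -1.] t 2.1 J [-1.338  0.313  0.046  1.304  0.     1.431] F [-0.3  0.8  0. ] gap 0.0856
```

Request:
drive_tool([
  [[0.0,-0.032,-0.051,0.1,0,0,0],[0,-0.064,-0.103,0.2,0,0,0],[0,-0.096,-0.154,0.3,0,0,0],[0,-0.128,-0.206,0.4,0,0,0],[0,-0.16,-0.257,0.5,0,0,0]],
], squeeze=40)

```text
clock: 2.72
tcp_pos: [0.3915, -0.2914, 0.2315]
orientation: [-0.046, 0.706, -0.046, -0.705]
wrist_force: [0.5, -1.0, 0.4]
finger_gap: 0.0856
```

```bash
python3 -c "
from h import *
goto([.482,-.172,.23],-.24)"
```

```text
shift [ 0.0015 -0.1302 -0.0742] turn [ 0.1092 -0.0008 -0.0005] deg 6.3
shift [ 0.0015 -0.1302 -0.0742] turn [-3.0324e+00  8.0000e-04 -1.2000e-03] deg 173.7
tcp [ 0.3915 -0.2914  0.2315] yaw 3.011 x-axis [ 0.001 -0.001 -1.   ] t 2.725 J [-0.805  0.144 -0.171  1.255  0.     2.468] F [ 0.5 -1.   0.4] gap 0.0856
```

Request:
drive_tool([
  [[0,-0.05,-0.03,-0.185,0,0,0],[0,-0.1,-0.06,-0.37,0,0,0],[0,-0.13,-0.074,-0.55,0,0,0],[0,-0.13,-0.074,-0.735,0,0,0],[0,-0.13,-0.074,-0.92,0,0,0]],
])

```text
clock: 3.35
tcp_pos: [0.4822, -0.1714, 0.2315]
orientation: [0.275, 0.652, 0.274, -0.652]
wrist_force: [0.2, -0.2, -0.2]
finger_gap: 0.0854
```

Request:
drive_tool([
  [[0,0,0,-0.185,0,0,0],[0,0,0,-0.37,0,0,0],[0,0,0,-0.55,0,0,0],[0,0,0,-0.735,0,0,0],[0,0,0,-0.92,0,0,0]],
])

```text
clock: 3.98
tcp_pos: [0.4822, -0.1714, 0.2316]
orientation: [0.537, 0.46, 0.536, -0.461]
wrist_force: [-0.2, 0.5, -0.9]
finger_gap: 0.0856
```

```bash
python3 -c "
from h import *
goto([.482,-.172,.23],-.24)"
```

```text
shift [ 0.0016 -0.0003  0.0006] turn [-1.1784e+00  1.3000e-03 -1.0000e-04] deg 67.5
shift [ 0.0016 -0.0003  0.0006] turn [ 1.9632e+00 -1.0000e-04 -1.5000e-03] deg 112.5
tcp [ 0.4822 -0.1714  0.2316] yaw -1.418 x-axis [ 0.001 -0.001 -1.   ] t 3.975 J [-0.498  0.189 -0.116  1.264 -0.     0.92 ] F [-0.2  0.5 -0.9] gap 0.0856
```

Request:
drive_tool([
  [[0,0,0,-0.185,0,0,0],[0,0,0,-0.37,0,0,0],[0,0,0,-0.55,0,0,0],[0,0,0,-0.735,0,0,0],[0,0,0,-0.92,0,0,0]],
])

```text
clock: 4.6
tcp_pos: [0.4822, -0.1713, 0.2317]
orientation: [0.686, 0.172, 0.685, -0.173]
wrist_force: [-0.0, 0.6, -0.8]
finger_gap: 0.0854
```

Request:
drive_tool([
  [[0,0,0,-0.13,0,0,0],[0,0,0,-0.26,0,0,0],[0,0,0,-0.26,0,0,0],[0,0,0,-0.26,0,0,0],[0,0,0,-0.26,0,0,0]],
])

```text
clock: 5.22
tcp_pos: [0.4822, -0.1714, 0.2317]
orientation: [0.703, 0.082, 0.702, -0.083]
wrist_force: [0.1, 0.5, -0.2]
finger_gap: 0.0852
```

```bash
python3 - <<'E'
from h import *
goto([.482,-.172,.145],-.24)
for c,B in(("scene",(210,150,310,250)),("top",(340,170,420,250))):
    i=avg(c,2);cv2.imwrite(f"pics/a_{c}.png",crop(i*1.4,B,6))
E
```

```text
shift [ 0.0867 -0.0006 -0.0001] turn [0.0065 0.0012 0.0006] deg 0.4
shift [ 0.0867 -0.0006 -0.0001] turn [-3.1351e+00 -1.0000e-03  1.8000e-03] deg 179.6
tcp [ 0.4822 -0.1714  0.2317] yaw -0.234 x-axis [ 0.001 -0.001 -1.   ] t 5.225 J [-0.498  0.189 -0.116  1.264 -0.    -0.265] F [ 0.1  0.5 -0.2] gap 0.0852
```

View pics/a_scene.png

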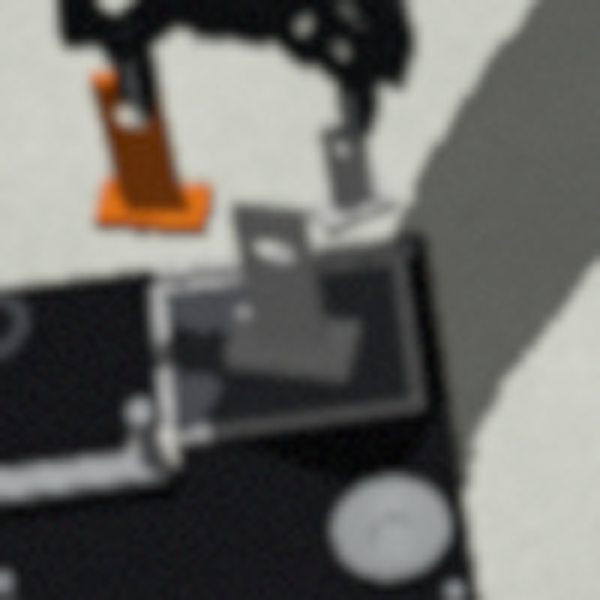

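View pics/a_top.png

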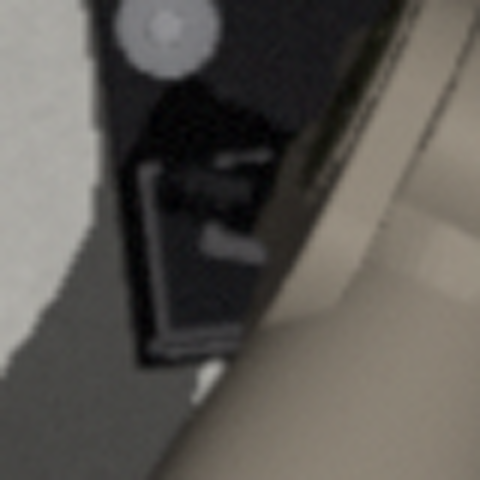

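Request:
drive_tool([
  [[0.02,0,0,0,0,0,0],[0.04,0,0,0,0,0,0],[0.055,0,0,0,0,0,0],[0.065,0,0,0,0,0,0],[0.065,0,0,0,0,0,0]],
])

```text
clock: 6.05
tcp_pos: [0.4819, -0.1712, 0.1661]
orientation: [0.702, 0.082, 0.702, -0.082]
wrist_force: [-0.2, 0.6, 0.1]
finger_gap: 0.0854
```

```bash
python3 - <<'E'
from h import *
goto([.482,-.172,.145],-.24)
s,p,R=cur();M=R.as_matrix()
B=(210,150,310,250);c="scene"
i=crop(avg(c,2)*1.4,B,6)
for o in (-.043,0,.043):
    for k in (0,-.013): 
        u=proj(c,p+M[:,1]*o+M[:,0]*k)[0]; q=((u-B[:2]+.5)*6-.5).astype(int); cv2.circle(i,tuple(int(v) for v in q),2,(0,255,0) if k else (0,0,255),-1)
cv2.imwrite(f"pics/b_{c}.png",i)
E
```

```text
shift [ 0.0211 -0.0007  0.0003] turn [ 0.0071 -0.0001  0.0003] deg 0.4
shift [ 0.0211 -0.0007  0.0003] turn [-3.1345e+00 -5.0000e-04 -2.0000e-04] deg 179.6
tcp [ 0.4819 -0.1712  0.1661] yaw -0.233 x-axis [-0. -0. -1.] t 6.05 J [-0.498  0.221 -0.24   1.11  -0.    -0.265] F [-0.2  0.6  0.1] gap 0.0854
```

View pics/b_scene.png

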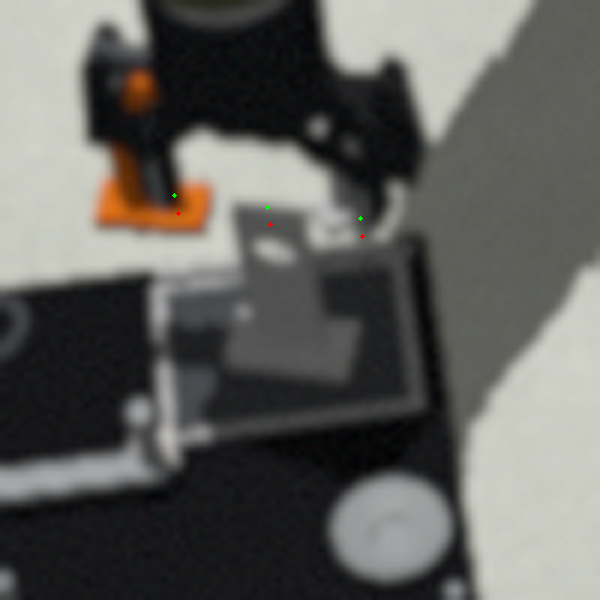

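Request:
drive_tool([
  [[0.012,0.002,-0.001,0.007,0,0,0],[0.022,0.002,-0.001,0.007,0,0,0],[0.022,0.002,-0.001,0.007,0,0,0],[0.022,0.002,-0.001,0.007,0,0,60],[0.022,0.002,-0.001,0.007,0,0,100]],
])

```text
clock: 6.78
tcp_pos: [0.4823, -0.1696, 0.1454]
orientation: [0.703, 0.084, 0.701, -0.085]
wrist_force: [-0.7, 0.0, -0.2]
finger_gap: 0.0525
```

Request:
drive_tool([
  [[0,0,0,0,0,0,150],[0,0,0,0,0,0,255],[0,0,0,0,0,0,255],[0,0,0,0,0,0,255],[0,0,0,0,0,0,255]],
], squeeze=40)

```text
clock: 7.4
tcp_pos: [0.4825, -0.1699, 0.1457]
orientation: [0.703, 0.084, 0.701, -0.085]
wrist_force: [0.3, -2.4, 2.8]
finger_gap: 0.0333
```

```bash
python3 - <<'E'
from h import *
goto([.482,-.172,.145],-.24)
B=(210,150,310,250);c="scene"
cv2.imwrite(f"pics/c_{c}.png",crop(avg(c,2)*1.4,B,6))
E
```

```text
shift [ 0.0007 -0.0022 -0.    ] turn [0.0001 0.0031 0.0015] deg 0.2
shift [ 0.0007 -0.0022 -0.    ] turn [-3.1415e+00 -2.3000e-03  4.8000e-03] deg 180.0
tcp [ 0.4825 -0.1699  0.1457] yaw -0.24 x-axis [ 0.003 -0.002 -1.   ] t 7.4 J [-4.950e-01  2.320e-01 -2.780e-01  1.058e+00 -1.000e-03 -2.550e-01] F [ 0.3 -2.4  2.8] gap 0.0333
```

View pics/c_scene.png

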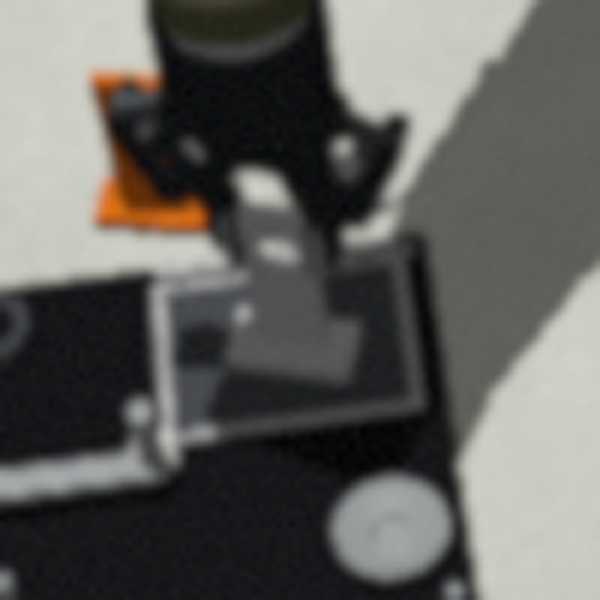

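Request:
drive_tool([
  [[-0.01,0,0,0,0,0,255],[-0.03,0,0,0,0,0,255],[-0.07,0,0,0,0,0,255],[-0.11,0,0,0,0,0,255],[-0.145,0,0,0,0,0,255]],
], squeeze=70)

```text
clock: 8.12
tcp_pos: [0.4818, -0.1689, 0.2921]
orientation: [0.703, 0.084, 0.701, -0.085]
wrist_force: [0.3, -0.2, -1.7]
finger_gap: 0.0327
```

```bash
python3 - <<'E'
from h import *
goto([.651,.190,.29],.058)
E
```

```text
shift [0.002  0.3889 0.0792] turn [-0.2976  0.0023  0.001 ] deg 17.1
shift [0.002  0.3889 0.0792] turn [ 2.844e+00  1.400e-03 -3.300e-03] deg 162.9
tcp [ 0.4818 -0.1689  0.2921] yaw -0.24 x-axis [ 0.002 -0.001 -1.   ] t 8.125 J [-0.495  0.175  0.013  1.407 -0.    -0.255] F [ 0.3 -0.2 -1.7] gap 0.0327
```

Request:
drive_tool([
  [[0,0.03,0.006,-0.03,0,0,255],[0,0.08,0.016,-0.07,0,0,255],[0,0.135,0.027,-0.11,0,0,255],[0,0.19,0.039,-0.15,0,0,255],[0,0.245,0.05,-0.19,0,0,255]],
])

```text
clock: 8.75
tcp_pos: [0.5885, 0.0592, 0.2919]
orientation: [0.707, 0.017, 0.707, -0.017]
wrist_force: [0.8, -0.4, -2.0]
finger_gap: 0.0327
```

```bash
python3 - <<'E'
from h import *
goto([.651,.190,.29],.058)
E
```

```text
shift [0.0019 0.1337 0.0561] turn [-0.1062  0.0009  0.0006] deg 6.1
shift [0.0019 0.1337 0.0561] turn [ 3.0354e+00  9.0000e-04 -1.3000e-03] deg 173.9
tcp [0.5885 0.0592 0.2919] yaw -0.048 x-axis [ 0.001 -0.001 -1.   ] t 8.75 J [-3.50e-02  3.39e-01  2.30e-01  1.46e+00 -1.00e-03  1.30e-02] F [ 0.8 -0.4 -2. ] gap 0.0327
```

Request:
drive_tool([
  [[0,0.04,0.02,-0.03,0,0,255],[0,0.08,0.04,-0.06,0,0,255],[0.001,0.115,0.052,-0.09,0,0,255],[0.002,0.134,0.056,-0.106,0,0,255],[0.002,0.134,0.056,-0.106,0,0,255]],
])

```text
clock: 9.38
tcp_pos: [0.6504, 0.1915, 0.289]
orientation: [0.706, -0.021, 0.707, 0.021]
wrist_force: [0.4, 0.2, -1.1]
finger_gap: 0.0326
```

```bash
python3 - <<'E'
from h import *
goto([.651,.190,.153],.058)
for c,B in(("scene",(340,150,440,270)),("top",(220,110,320,230))):
    cv2.imwrite(f"pics/d_{c}.png",crop(avg(c,2)*1.4,B,5))
E
```

```text
shift [ 0.136  -0.0014  0.0007] turn [ 0.0016 -0.0011  0.0008] deg 0.1
shift [ 0.136  -0.0014  0.0007] turn [-3.14e+00 -1.30e-03 -1.80e-03] deg 179.9
tcp [0.6504 0.1915 0.289 ] yaw 0.06 x-axis [-0.001 -0.001 -1.   ] t 9.375 J [ 1.680e-01  5.330e-01  5.200e-01  1.558e+00 -1.000e-03  1.090e-01] F [ 0.4  0.2 -1.1] gap 0.0326
```

View pics/d_scene.png

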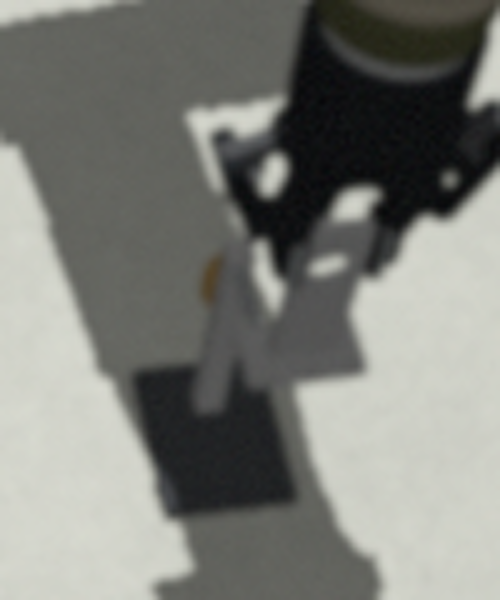

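View pics/d_top.png

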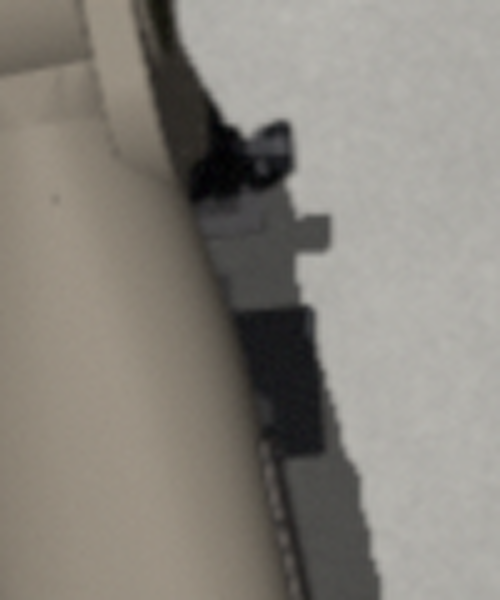

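Request:
drive_tool([
  [[0.03,0,0,0,0,0,255],[0.07,-0.001,0,0,0,0,255],[0.11,-0.0014,0.0007,0,-0.001,0,255],[0.135,-0.0014,0.0007,0,-0.001,0,255],[0.135,-0.0014,0.0007,0,-0.001,0,255]],
])

```text
clock: 10.2
tcp_pos: [0.6496, 0.1861, 0.1533]
orientation: [0.706, -0.02, 0.708, 0.019]
wrist_force: [-1.4, -0.8, -1.3]
finger_gap: 0.0328
```

```bash
python3 - <<'E'
from h import *
goto([.651,.190,.153],.058)
s,p,R=cur();M=R.as_matrix()
for c,B in(("scene",(350,180,420,270)),("top",(230,120,310,220))):
    i=crop(avg(c,3)*1.4,B,8 if c=="scene" else 6);cv2.imwrite(f"pics/e_{c}.png",i)
E
```

```text
shift [0.0002 0.0038 0.0016] turn [-0.0034 -0.0031  0.0016] deg 0.3
shift [0.0002 0.0038 0.0016] turn [3.1382e+00 2.4000e-03 4.8000e-03] deg 179.8
tcp [0.6496 0.1861 0.1533] yaw 0.055 x-axis [-0.003 -0.002 -1.   ] t 10.2 J [ 1.610e-01  5.420e-01  2.050e-01  1.236e+00 -1.000e-03  1.060e-01] F [-1.4 -0.8 -1.3] gap 0.0328
```

View pics/e_scene.png

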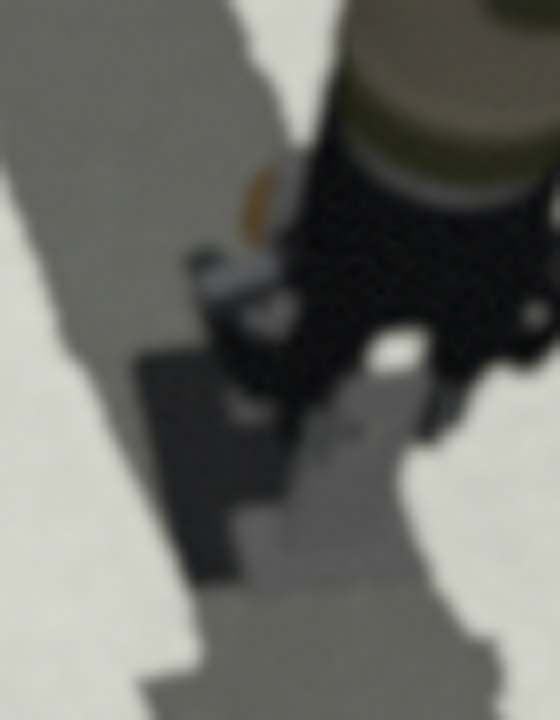

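View pics/e_top.png

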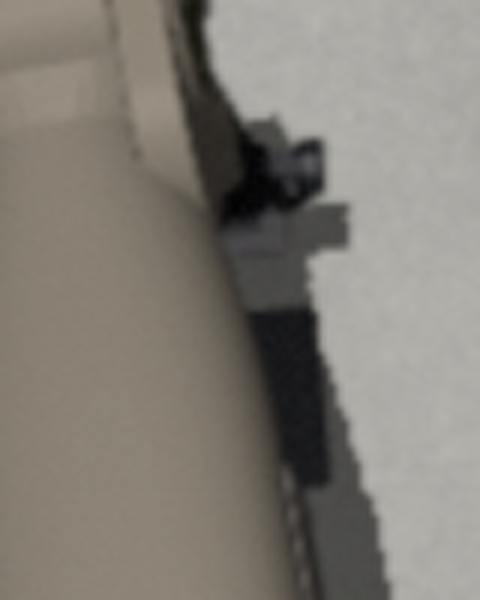

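```bash
python3 - <<'E'
from h import *
for k in range(4):
    cams.read_camera("top"); s,p,R=cur(); print(s['clock'],p.round(4),s['wrist_force'].round(1),R.as_matrix()[:,0].round(4),R.as_matrix()[:,1].round(4),s['qvel'].round(3))
E
```

```text
10.55 [0.6523 0.1877 0.1569] [ 0.1  0.4 -2.3] [ 4.3e-03 -4.0e-04 -1.0e+00] [-5.620e-02  9.984e-01 -7.000e-04] [ 0.003  0.004 -0.008 -0.002  0.     0.   ]
10.6 [0.6521 0.1877 0.1565] [-0.6  0.7 -3.2] [ 3.8e-03 -5.0e-04 -1.0e+00] [-5.620e-02  9.984e-01 -7.000e-04] [ 0.003  0.005 -0.009  0.     0.001 -0.001]
10.65 [0.6519 0.1877 0.1562] [ 0.4 -0.2 -1.7] [ 3.2e-03 -6.0e-04 -1.0e+00] [-5.640e-02  9.984e-01 -8.000e-04] [-0.     0.004 -0.005 -0.001 -0.     0.   ]
10.7 [0.6518 0.1877 0.1559] [ 1.6 -0.3 -2.2] [ 2.8e-03 -7.0e-04 -1.0e+00] [-5.630e-02  9.984e-01 -8.000e-04] [ 0.     0.003 -0.007 -0.001 -0.002 -0.002]
```

```bash
cat > ov.py <<'E'
from h import *
import sys
tag=sys.argv[1]; off=float(sys.argv[2]) if len(sys.argv)>2 else 0.0757
s,p,R=cur(); y=R.as_matrix()[:,1]; yaw=np.arctan2(-y[0],y[1]); print(p.round(4),yaw.round(4),s['clock'],s['wrist_force'].round(1))
z0=p[2]-off; G=[p[0],p[1],yaw]
th=np.linspace(0,2*np.pi,17); 
for c,B,k in(("scene",(350,180,430,270),8),("top",(230,120,310,220),6)):
    i=crop(avg(c,3)*1.5,B,k)
    sg=box(-.015,.015,-.03,.03,z0,z0+.01)+box(-.004,.004,-.017,.017,z0+.01,z0+.11)+[((.004,.011*np.cos(a),z0+.08+.011*np.sin(a)),(.004,.011*np.cos(b),z0+.08+.011*np.sin(b))) for a,b in zip(th,th[1:])]
    lines(i,c,B,k,G,sg,(0,255,0))
    q=[.5674,.1848,.0577]
    lines(i,c,B,k,q,box(-.05,.05,-.04,.04,0,.012)+box(-.027,-.013,-.008,.008,.012,.167)+[((-.013,0,.155),(.054,0,.155)),((.054,0,.155),(.054,0,.1635))],(0,0,255))
    cv2.imwrite(f"pics/{tag}_{c}.png",i)
E
python3 ov.py f
```

```text
[0.6518 0.1877 0.1559] 0.0563 10.7 [ 1.6 -0.3 -2.2]
```

View pics/f_scene.png

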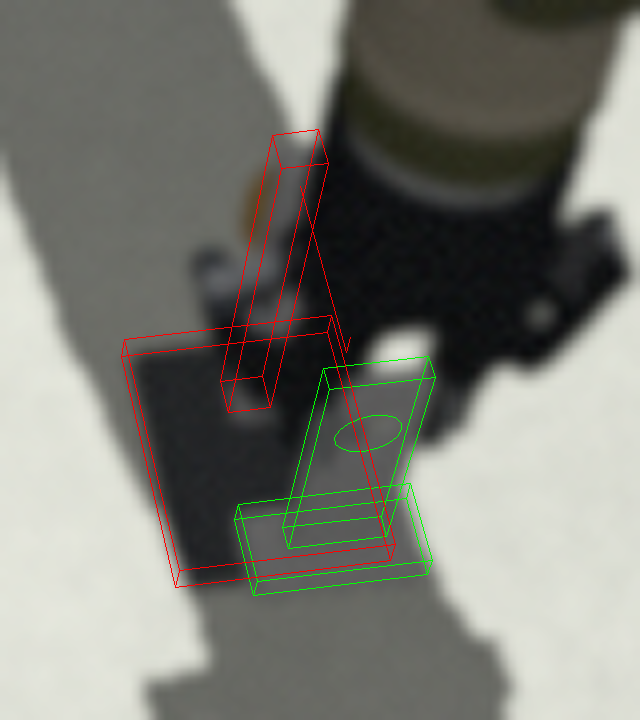

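View pics/f_top.png

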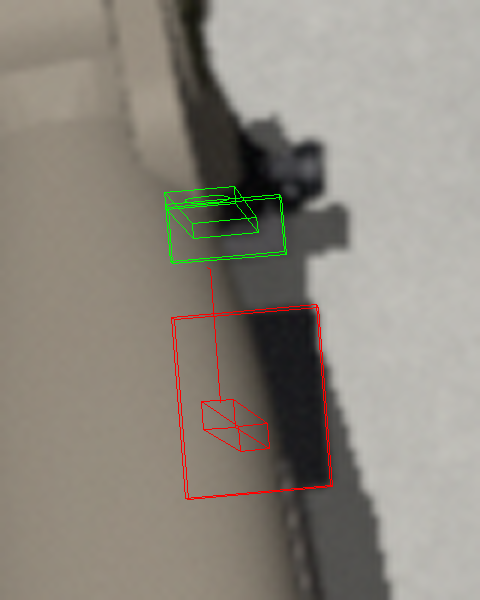

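```bash
python3 - <<'E'
from h import *
im=avg("scene",6); np.save("im_s2.npy",im)
B=(365,220,410,258); i=crop(np.clip((im-20)*2.6,0,255),B,14)
for x in range(B[0],B[2],5): cv2.putText(i,str(x),(int((x-B[0]+.5)*14),10),0,.35,(0,255,255))
for y in range(B[1],B[3],5): cv2.putText(i,str(y),(0,int((y-B[1]+.5)*14)),0,.35,(0,255,255))
cv2.imwrite("pics/g2.png",i)
im=avg("top",3);B=(245,140,295,205); i=crop(np.clip((im-20)*2.6,0,255),B,9);cv2.imwrite("pics/g2t.png",i)
E
```

```text
(no output)
```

View pics/g2.png

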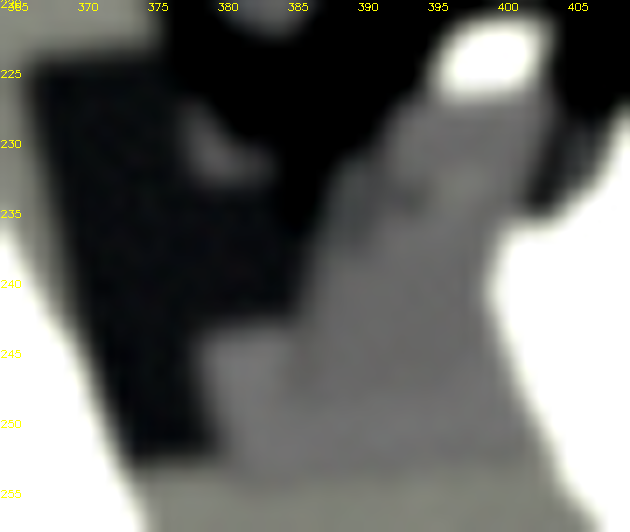

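View pics/g2t.png

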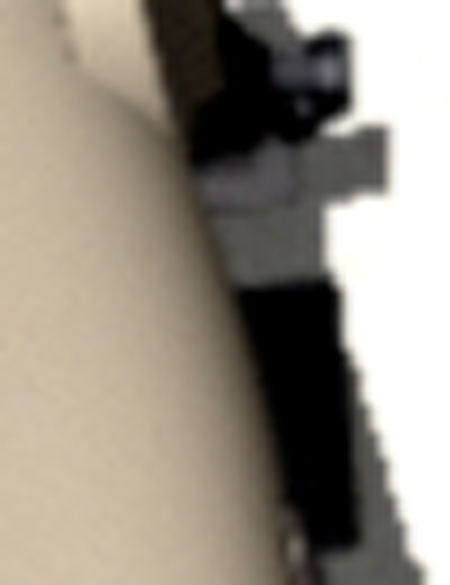

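```bash
python3 - <<'E'
from h import *
im=np.load("im_top.npy"); B=(255,155,280,200); k=14
i=crop(np.clip((im-20)*2.0,0,255),B,k)
lines(i,"top",B,k,[.5674,.1848,.0577],box(-.027,-.013,-.008,.008,.167,.167)+[((-.013,0,.155),(.054,0,.155))],(0,0,255))
for y in range(B[1],B[3],5): cv2.putText(i,str(y),(0,int((y-B[1]+.5)*k)),0,.35,(0,255,255))
cv2.imwrite("pics/p.png",cv2.resize(i,None,fx=.95,fy=.95))
# centroid of bright peg per row
g=im.mean(2)
for r in range(164,192):
    row=g[r,258:280]; print(r, row.round(0).astype(int).tolist())
E
```

```text
164 [122, 123, 121, 122, 123, 118, 109, 108, 116, 121, 120, 119, 120, 121, 121, 120, 121, 122, 122, 122, 124, 125]
165 [123, 123, 121, 123, 122, 109, 96, 92, 108, 120, 121, 120, 121, 122, 121, 120, 120, 120, 121, 123, 123, 124]
166 [121, 121, 120, 123, 123, 108, 90, 83, 105, 121, 122, 121, 122, 122, 121, 121, 121, 120, 121, 123, 123, 123]
167 [120, 120, 120, 122, 121, 105, 91, 89, 106, 120, 121, 119, 122, 121, 122, 122, 122, 122, 122, 123, 124, 123]
168 [121, 121, 121, 122, 121, 107, 97, 93, 107, 119, 113, 107, 114, 122, 122, 122, 121, 122, 122, 123, 124, 124]
169 [120, 121, 121, 121, 121, 112, 100, 93, 107, 118, 93, 71, 102, 121, 123, 122, 122, 123, 123, 123, 122, 123]
170 [121, 122, 121, 119, 120, 110, 98, 93, 104, 115, 91, 64, 100, 120, 120, 120, 116, 115, 114, 110, 108, 109]
171 [123, 122, 119, 117, 114, 104, 92, 89, 90, 98, 80, 56, 85, 103, 104, 103, 93, 86, 83, 76, 70, 71]
172 [118, 110, 102, 101, 93, 84, 86, 88, 74, 65, 53, 34, 44, 54, 56, 56, 53, 53, 53, 52, 52, 52]
173 [104, 75, 57, 55, 53, 55, 76, 88, 71, 50, 37, 23, 33, 44, 49, 48, 47, 48, 49, 48, 49, 49]
174 [96, 62, 49, 
[... 992 characters left out ...]
, 50, 50, 50, 51, 51]
185 [120, 90, 53, 48, 49, 48, 54, 75, 88, 72, 52, 35, 25, 38, 50, 51, 51, 51, 51, 51, 50, 51]
186 [120, 91, 55, 49, 50, 62, 82, 98, 104, 94, 70, 42, 26, 40, 50, 51, 51, 50, 50, 51, 51, 51]
187 [120, 95, 61, 50, 53, 81, 113, 126, 127, 126, 98, 53, 30, 40, 48, 50, 51, 50, 51, 51, 52, 51]
188 [121, 98, 66, 51, 54, 87, 115, 125, 127, 127, 102, 60, 38, 40, 44, 47, 51, 50, 51, 50, 51, 51]
189 [122, 99, 65, 51, 53, 83, 113, 125, 129, 126, 108, 70, 42, 37, 35, 43, 50, 51, 51, 50, 51, 51]
190 [119, 98, 65, 50, 52, 74, 104, 119, 118, 114, 102, 72, 43, 38, 39, 41, 48, 50, 51, 51, 51, 50]
191 [120, 101, 69, 51, 50, 64, 82, 92, 85, 73, 66, 52, 41, 38, 39, 38, 45, 50, 50, 51, 52, 51]
```

View pics/p.png

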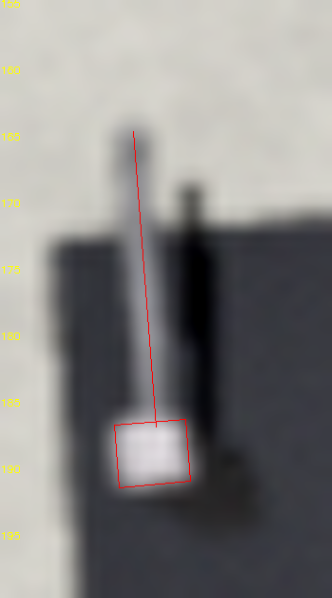

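```bash
python3 - <<'E'
from h import *
for uv in((264.55,166),(265.05,174),(265.48,178),(265.9,183)): 
    w=unproj("top",uv,.155); print(w.round(4), (.1848+(w[0]-.5674)*.0577).round(4))
goto([.651,.191,.153],.058)
E
```

```text
[0.6165 0.1879 0.155 ] 0.1876
[0.5923 0.1869 0.155 ] 0.1862
[0.5803 0.1859 0.155 ] 0.1855
[0.5652 0.1849 0.155 ] 0.1847
shift [ 0.0023  0.0034 -0.0003] turn [-0.0017  0.0018  0.001 ] deg 0.2
shift [ 0.0023  0.0034 -0.0003] turn [ 3.1399e+00  1.5000e-03 -2.8000e-03] deg 179.9
tcp [0.6515 0.1877 0.1553] yaw 0.056 x-axis [ 0.002 -0.001 -1.   ] t 11.45 J [ 1.630e-01  5.420e-01  2.080e-01  1.236e+00 -1.000e-03  1.060e-01] F [ 0.2 -0.1 -2. ] gap 0.0325
```

Request:
drive_tool([
  [[0.001,0.0015,0,0,0,0,255],[0.002,0.0028,0,0,0,0,255],[0.002,0.0028,0,0,0,0,255],[0.002,0.0028,0,0,0,0,255],[0.002,0.0028,0,0,0,0,255]],
])

```text
clock: 12.08
tcp_pos: [0.6514, 0.1904, 0.1533]
orientation: [0.707, -0.02, 0.706, 0.02]
wrist_force: [0.1, -0.7, -2.5]
finger_gap: 0.0328
```

```bash
python3 - <<'E'
from h import *
for k in range(4): cams.read_camera("top")
# 55mm along -peg from x .651
goto([.651-.030,.1903-.030*.0577,.1533],.058)
goto([.651-.065,.1903-.065*.0577,.1533],.058)
E
```

```text
shift [-0.0001 -0.0001 -0.0304] turn [-0.0018  0.0018  0.0009] deg 0.2
shift [-0.0001 -0.0001 -0.0304] turn [ 3.1398e+00  1.5000e-03 -2.8000e-03] deg 179.9
tcp [0.6514 0.1904 0.1533] yaw 0.056 x-axis [ 0.002 -0.001 -1.   ] t 12.275 J [ 1.670e-01  5.440e-01  2.070e-01  1.232e+00 -1.000e-03  1.100e-01] F [ 0.8  0.2 -1.7] gap 0.0326
shift [-0.0001 -0.0002 -0.0655] turn [-0.0018  0.0018  0.0009] deg 0.2
shift [-0.0001 -0.0002 -0.0655] turn [ 3.1398e+00  1.5000e-03 -2.8000e-03] deg 179.9
tcp [0.6514 0.1904 0.1533] yaw 0.056 x-axis [ 0.002 -0.001 -1.   ] t 12.275 J [ 1.670e-01  5.440e-01  2.070e-01  1.232e+00 -1.000e-03  1.100e-01] F [ 0.8  0.2 -1.7] gap 0.0326
```

Slide slowly in two steps, watching the force.

Request:
drive_tool([
  [[0,0,-0.008,0,0,0,255],[0,0,-0.016,0,0,0,255],[0,0,-0.024,0,0,0,255],[0,0,-0.032,0,0,0,255],[0,0,-0.036,0,0,0,255]],
])

```text
clock: 12.9
tcp_pos: [0.6147, 0.1884, 0.1534]
orientation: [0.707, -0.02, 0.706, 0.02]
wrist_force: [-0.1, 0.3, -1.8]
finger_gap: 0.0329
```

```bash
python3 - <<'E'
from h import *
for k in range(2): cams.read_camera("top")
goto([.651-.065,.1903-.065*.0577,.1533],.058)
E
```

```text
shift [ 0.0001 -0.0002 -0.029 ] turn [-0.0016  0.0018  0.0009] deg 0.1
shift [ 0.0001 -0.0002 -0.029 ] turn [ 3.14e+00  1.40e-03 -2.90e-03] deg 179.9
tcp [0.6149 0.1884 0.1534] yaw 0.056 x-axis [ 0.002 -0.001 -1.   ] t 13.0 J [ 1.730e-01  4.740e-01  9.300e-02  1.189e+00 -1.000e-03  1.170e-01] F [-0.3  0.3 -2. ] gap 0.0326
```

Request:
drive_tool([
  [[0,0,-0.007,0,0,0,255],[0,0,-0.014,0,0,0,255],[0,0,-0.02,0,0,0,255],[0,0,-0.026,0,0,0,255],[0,0,-0.028,0,0,0,255]],
])

```text
clock: 13.62
tcp_pos: [0.5865, 0.1868, 0.1535]
orientation: [0.707, -0.02, 0.706, 0.02]
wrist_force: [0.5, 0.1, -2.4]
finger_gap: 0.0328
```

```bash
python3 ov.py k
```

```text
[0.5865 0.1868 0.1535] 0.0565 13.625 [ 0.5  0.1 -2.4]
```

View pics/k_scene.png

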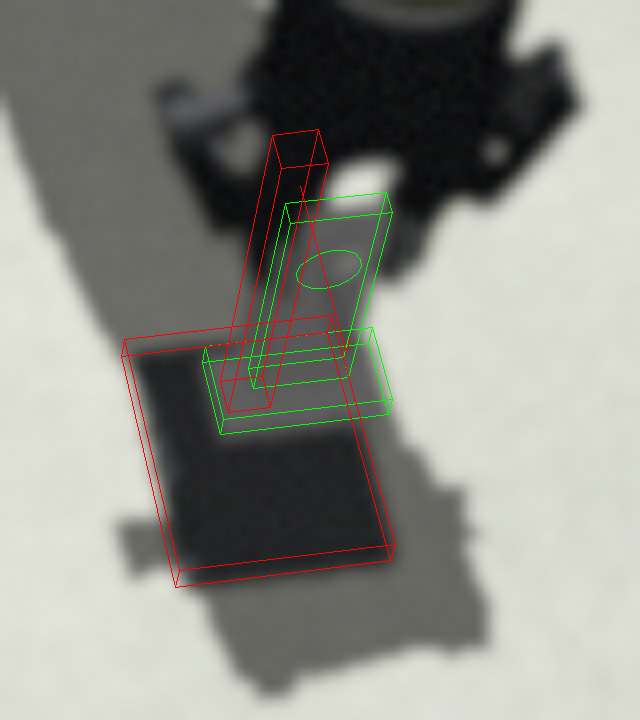

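```bash
python3 - <<'E'
from h import *
im=avg("scene",4); B=(370,195,410,240); cv2.imwrite("pics/l.png",crop(np.clip((im-20)*3.5,0,255),B,13))
E
```

```text
(no output)
```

View pics/l.png

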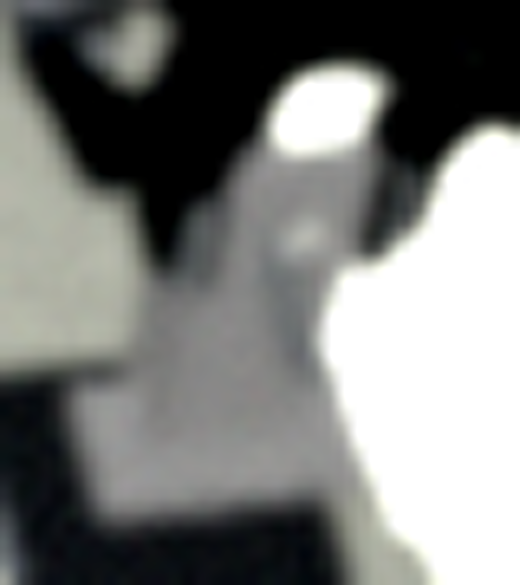

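Request:
drive_tool([
  [[0.003,0,0,0,0,0,255],[0.006,0,0,0,0,0,255],[0.008,0,0,0,0,0,255],[0.009,0,0,0,0,0,255],[0.009,0,0,0,0,0,255]],
])

```text
clock: 14.75
tcp_pos: [0.587, 0.1868, 0.1442]
orientation: [0.707, -0.02, 0.706, 0.02]
wrist_force: [0.3, -0.6, -1.4]
finger_gap: 0.0328
```

```bash
python3 - <<'E'
from h import *
for k in range(5): cams.read_camera("top"); s,p,R=cur(); print(p.round(4),s['wrist_force'].round(1))
E
```

```text
[0.5871 0.1868 0.1443] [-0.1  0.4 -2. ]
[0.5872 0.1868 0.1444] [ 0.3  0.9 -1.6]
[0.5872 0.1868 0.1444] [-0.2 -0.1 -1.2]
[0.5872 0.1868 0.1444] [-0.1 -0.  -1.8]
[0.5872 0.1868 0.1444] [-0.1 -0.  -1.7]
```

Request:
drive_tool([
  [[0.0005,0,0,0,0,0,255],[0.001,0,0,0,0,0,255],[0.0015,0,0,0,0,0,255],[0.002,0,0,0,0,0,255],[0.002,0,0,0,0,0,255]],
])

```text
clock: 15.62
tcp_pos: [0.5872, 0.1868, 0.1428]
orientation: [0.708, -0.02, 0.706, 0.02]
wrist_force: [-1.2, -0.7, -0.1]
finger_gap: 0.033
```

```bash
python3 - <<'E'
from h import *
for k in range(3): cams.read_camera("top"); s,p,R=cur(); print(p.round(4),s['wrist_force'].round(1))
E
```

```text
[0.5872 0.1868 0.1427] [-0.7 -0.9  0.7]
[0.5873 0.1868 0.1427] [-1.6 -0.4  1.8]
[0.5873 0.1868 0.1427] [-1.8  0.8  0.9]
```

Request:
drive_tool([
  [[0,0,0,0,0,0,145],[0,0,0,0,0,0,135],[0,0,0,0,0,0,120],[0,0,0,0,0,0,100],[0,0,0,0,0,0,80]],
], squeeze=20)

```text
clock: 16.4
tcp_pos: [0.5873, 0.1868, 0.1427]
orientation: [0.708, -0.02, 0.706, 0.02]
wrist_force: [-0.0, 0.1, 0.8]
finger_gap: 0.0586
```

```bash
python3 - <<'E'
from h import *
for k in range(2): cams.read_camera("top"); s,p,R=cur(); print(p.round(4),s['wrist_force'].round(1),s['finger_gap'])
im=avg("scene",4); B=(360,185,420,255); cv2.imwrite("pics/m.png",crop(np.clip((im-20)*3,0,255),B,8))
E
```

```text
[0.5873 0.1868 0.1427] [-0.1  0.4 -0.1] 0.058614343307880505
[0.5872 0.1868 0.1427] [ 0.2 -0.1 -0.1] 0.058638183650280916
```

View pics/m.png

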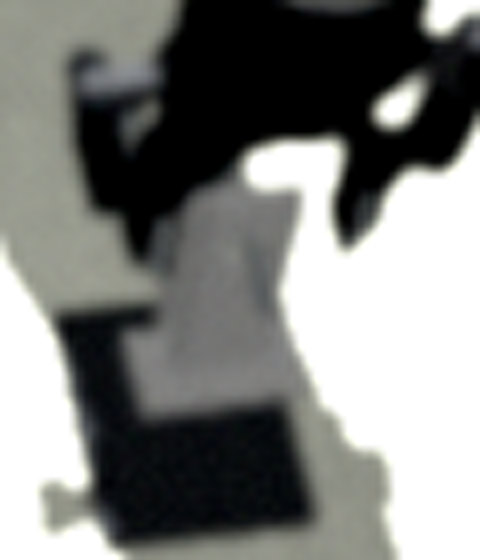

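Request:
drive_tool([
  [[-0.01,0,0,0,0,0,80],[-0.03,0,0,0,0,0,80],[-0.06,0,0,0,0,0,80],[-0.1,0,0,0,0,0,80],[-0.14,0,0,0,0,0,80]],
])

```text
clock: 17.32
tcp_pos: [0.5868, 0.1869, 0.2848]
orientation: [0.708, -0.02, 0.706, 0.02]
wrist_force: [0.1, 0.1, -0.1]
finger_gap: 0.0586
```

```bash
python3 - <<'E'
from h import *
im=avg("scene",3); B=(345,170,425,260); cv2.imwrite("pics/n.png",crop(im*1.6,B,7))
# pin estimate from both cams, arm not blocking stage? 
for c,B,k in(("scene",(180,180,300,280),6),("top",(345,145,465,240),6)):
    i=crop(avg(c,3)*1.3,B,k); cv2.imwrite(f"pics/n_{c}.png",i)
goto([.5562,-.2325,.25],.0877)
E
```

```text
shift [ 0.0319 -0.417  -0.0537] turn [-0.0313 -0.0001  0.0012] deg 1.8
shift [ 0.0319 -0.417  -0.0537] turn [3.1103e+00 1.8000e-03 2.0000e-04] deg 178.2
tcp [0.5863 0.1869 0.2814] yaw 0.056 x-axis [-0.    -0.001 -1.   ] t 17.775 J [ 1.790e-01  3.900e-01  2.780e-01  1.459e+00 -1.000e-03  1.220e-01] F [-0.7 -0.3 -0.1] gap 0.0588
```

View pics/n.png

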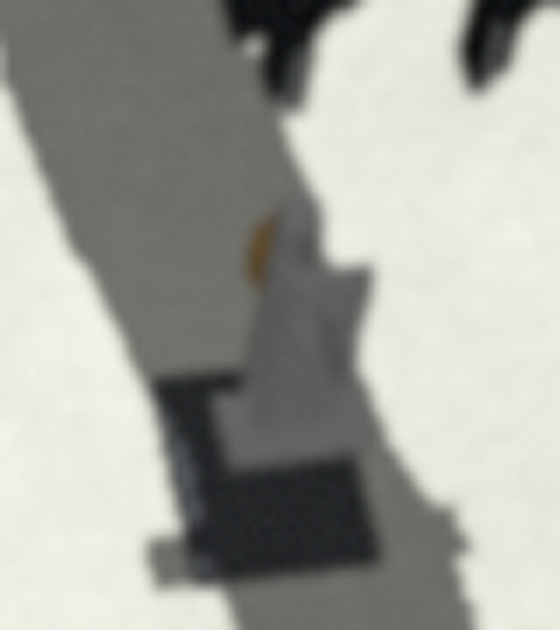

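View pics/n_top.png

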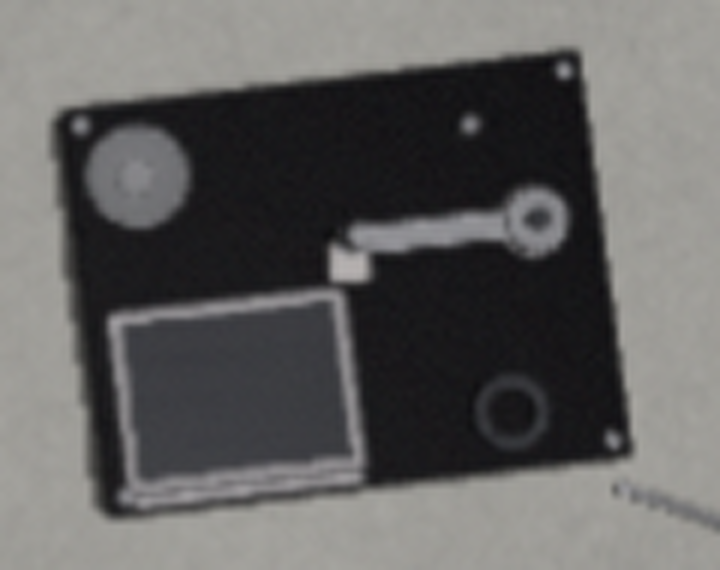

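View pics/n_scene.png

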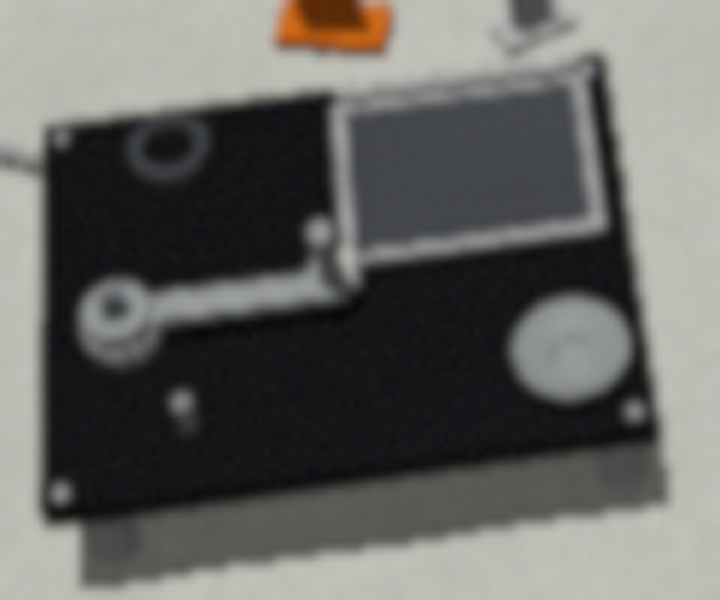

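```bash
python3 - <<'E'
from h import *
ims={c:avg(c,4) for c in("scene","top")}
s=[((-.11,-.14,.07),(-.11,.14,.07)),((-.11,.14,.07),(.11,.14,.07)),((-.11,-.14,.07),(.11,-.14,.07)),((.11,-.14,.07),(.11,.14,.07))]
e=edgefit(ims["top"],"top",[.536,-.235,.085],s,rng=2); print(e)
e2=edgefit(ims["top"],"top",[.536,-.235,.085],s[1:],rng=2); print(e2)
e3=edgefit(ims["scene"],"scene",[.54,-.235,.085],s[1:3],rng=2.5); print(e3)
for uv,z in(((233,217.3),.133),((233,215.8),.133)): print(unproj("scene",uv,z))
# pivot ring centre
print("ring top",unproj("top",full((538,218),(345,145),6),.095),"scene",unproj("scene",full((117,312),(180,180),6),.095))
p=e[0]
print("pin",T2(p,[.02,0,.118]),"piv",T2(p,[.02,-.1,.118]))
th=np.linspace(0,6.283,13)
for c,B,k in(("scene",(180,180,300,280),6),("top",(345,145,465,240),6)):
    i=crop(ims[c]*1.6,B,k)
    sg=s+[((.02,0,.09),(.02,0,.133)),((.02,-.1,.09),(.02,0,.09)),((.02,-.1,.07),(.02,-.1,.133))]+[((.02+.006*np.cos(a),.006*np.sin(a),.133),(.02+.006*np.cos(b),.006*np.sin(b),.133)) for a,b in zip(th,th[1:])]
    lines(i,c,B,k,p,sg,(0,255,0)); cv2.imwrite(f"pics/q_{c}.png",i)
E
```

```text
(array([ 0.53308024, -0.23330197,  0.08975502]), np.float64(0.4240434299666367), 313)
(array([ 0.53244375, -0.23335388,  0.08714283]), np.float64(0.46123174498498365), 225)Traceback (most recent call last):
  File "<stdin>", line 6, in <module>
  File "h.py", line 54, in edgefit
    r=least_squares(lambda x:((proj(c,T2(x,L))-M)*N).sum(1),p,loss='soft_l1',f_scale=.3); p=r.x
    return func(*args, **kwargs)
    vector_fun = VectorFunction(
        fun_wrapped,
    ...<6 lines>...
        workers=workers
    )
    self._update_fun()
    ~~~~~~~~~~~~~~~~^^
    self.f = self.fun_wrapped(xp_copy(self.x))
             ~~~~~~~~~~~~~~~~^^^^^^^^^^^^^^^^^
    return np.atleast_1d(self.fun(x))
                         ~~~~~~~~^^^
    return self.f(x, *self.args, **self.kwargs)
           ~~~~~~^^^^^^^^^^^^^^^^^^^^^^^^^^^^^^
  File "h.py", line 54, in <lambda>
    r=least_squares(lambda x:((proj(c,T2(x,L))-M)*N).sum(1),p,loss='soft_l1',f_scale=.3); p=r.x
                                      ~~^^^^^
  File "h.py", line 18, in T2
    Q[:,0]=p[0]+c*P[:,0]-s*P[:,1]; Q[:,1]=p[1]+s*P[:,0]+c*P[:,1]; return Q
                  ~^^^^^
IndexError: index 0 is out of bounds for axis 1 with size 0
```

```bash
cat > q.py <<'E'
from h import *
ims={c:avg(c,1) for c in("scene","top")}
s=[((-.11,-.14,.07),(-.11,.14,.07)),((-.11,.14,.07),(.11,.14,.07)),((-.11,-.14,.07),(.11,-.14,.07)),((.11,-.14,.07),(.11,.14,.07))]
for uv,z in(((233,217.3),.133),((233,215.8),.133)): print(unproj("scene",uv,z))
print("ring top",unproj("top",full((538,218),(345,145),6),.095),"scene",unproj("scene",full((117,312),(180,180),6),.095))
p=np.array([.533,-.2333,.0885])
print("pin",T2(p,[.02,0,.118]),"piv",T2(p,[.02,-.1,.118]))
th=np.linspace(0,6.283,13)
for c,B,k in(("scene",(180,180,300,280),6),("top",(345,145,465,240),6)):
    i=crop(ims[c]*1.6,B,k)
    sg=s+[((.02,0,.09),(.02,0,.133)),((.02,-.1,.09),(.02,0,.09)),((.02,-.1,.07),(.02,-.1,.133))]+[((.02+.006*np.cos(a),.006*np.sin(a),.133),(.02+.006*np.cos(b),.006*np.sin(b),.133)) for a,b in zip(th,th[1:])]
    lines(i,c,B,k,p,sg,(0,255,0)); cv2.imwrite(f"pics/q_{c}.png",i)
E
python3 q.py
```

```text
[ 0.55470865 -0.2328968   0.133     ]
[ 0.54982143 -0.23305389  0.133     ]
ring top [ 0.5626387  -0.33334948  0.095     ] scene [ 0.56899239 -0.33077057  0.095     ]
pin [[ 0.55292173 -0.23153231  0.118     ]] piv [[ 0.56176018 -0.33114095  0.118     ]]
```

View pics/q_top.png

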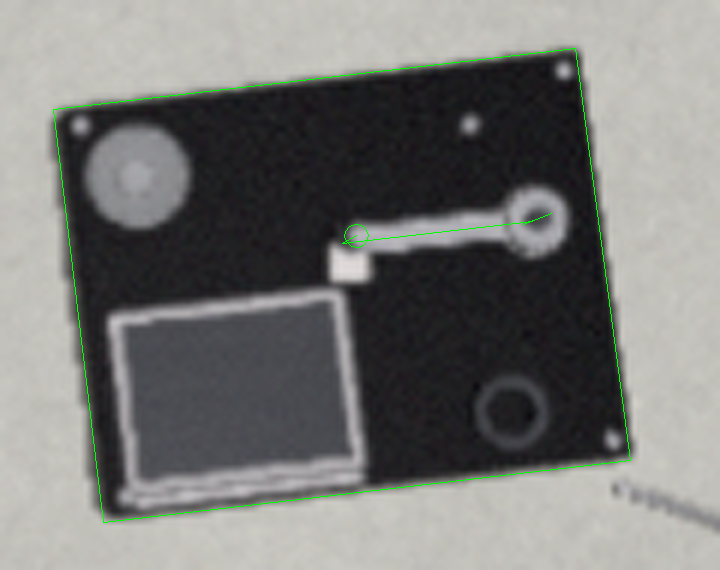

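View pics/q_scene.png

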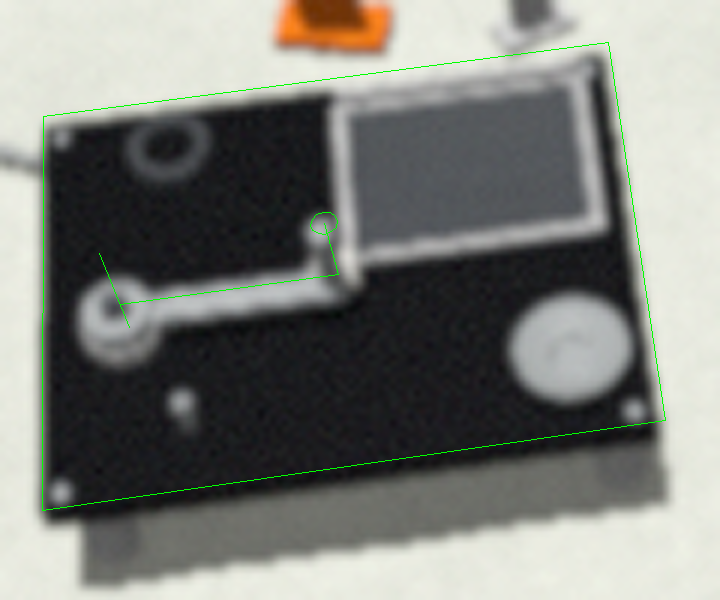

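```bash
python3 -c "
from h import *
goto([.555,-.2325,.23],.0885-np.pi/2)"
```

```text
shift [ 0.053  -0.417  -0.0557] turn [ 1.5388e+00  2.6000e-03 -1.1000e-03] deg 88.2
shift [ 0.053  -0.417  -0.0557] turn [-1.6028e+00  1.2000e-03  2.6000e-03] deg 91.8
tcp [0.5869 0.187  0.2827] yaw 0.056 x-axis [ 0.002 -0.001 -1.   ] t 18.275 J [ 1.790e-01  3.890e-01  2.790e-01  1.459e+00 -1.000e-03  1.220e-01] F [-0.3  0.2  0.1] gap 0.0585
```

Request:
drive_tool([
  [[0,-0.05,-0.007,0.17,0,0,80],[0,-0.1,-0.013,0.34,0,0,80],[0,-0.15,-0.02,0.51,0,0,80],[0,-0.2,-0.027,0.68,0,0,80],[0,-0.25,-0.033,0.85,0,0,80]],
])

```text
clock: 18.9
tcp_pos: [0.5678, -0.0661, 0.2831]
orientation: [0.653, 0.275, 0.65, -0.275]
wrist_force: [0.6, 0.4, 0.4]
finger_gap: 0.0588
```

```bash
python3 -c "
from h import *
goto([.555,-.2325,.23],.0885-np.pi/2)"
```

```text
shift [ 0.0533 -0.1253  0.1102] turn [ 0.6832  0.0021 -0.0025] deg 39.1
shift [ 0.0533 -0.1253  0.1102] turn [-2.4584  0.0031  0.0027] deg 140.9
tcp [ 0.5678 -0.0661  0.2831] yaw -0.799 x-axis [ 0.003 -0.001 -1.   ] t 18.9 J [-0.256  0.296  0.149  1.42  -0.     0.543] F [0.6 0.4 0.4] gap 0.0588
```

Request:
drive_tool([
  [[0.01,-0.042,0.037,0.17,0,0,80],[0.02,-0.084,0.074,0.34,0,0,80],[0.04,-0.11,0.097,0.51,0,0,80],[0.053,-0.125,0.11,0.683,0,0,80],[0.053,-0.125,0.11,0.683,0,0,80]],
])

```text
clock: 19.52
tcp_pos: [0.5542, -0.2332, 0.2289]
orientation: [0.522, 0.478, 0.521, -0.477]
wrist_force: [-1.9, 1.1, -0.7]
finger_gap: 0.0587
```

```bash
cat > r.py <<'E'
from h import *
import sys
s,p,R=cur();M=R.as_matrix()
for k in range(2): cams.read_camera("top")
goto([.555,-.2325,.16],.0885-np.pi/2)
B=(190,170,280,270);c="scene"
i=crop(avg(c,2)*1.5,B,6)
for o in (-.03,0,.03):
    u=proj(c,p+M[:,1]*o-M[:,0]*.008)[0]; q=((u-B[:2]+.5)*6-.5).astype(int); cv2.circle(i,tuple(int(v) for v in q),2,(0,255,0),-1)
cv2.imwrite(f"pics/{sys.argv[1]}_s.png",i)
c="top";B=(370,150,450,230);cv2.imwrite(f"pics/{sys.argv[1]}_t.png",crop(avg(c,2)*1.5,B,6))
E
python3 r.py r
```

```text
shift [ 0.0706 -0.0004  0.0007] turn [ 0.0027  0.0008 -0.0031] deg 0.2
shift [ 0.0706 -0.0004  0.0007] turn [-3.1389e+00  4.8000e-03  1.2000e-03] deg 179.8
tcp [ 0.5551 -0.2318  0.2306] yaw -1.48 x-axis [ 0.003 -0.    -1.   ] t 19.625 J [-5.30e-01  3.63e-01  1.15e-01  1.32e+00  1.00e-03  9.50e-01] F [ 0.8 -0.  -0.1] gap 0.0586
```

View pics/r_s.png

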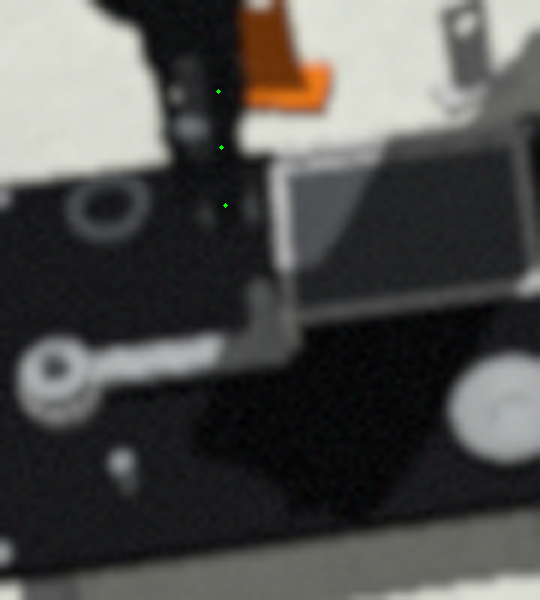

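View pics/r_t.png

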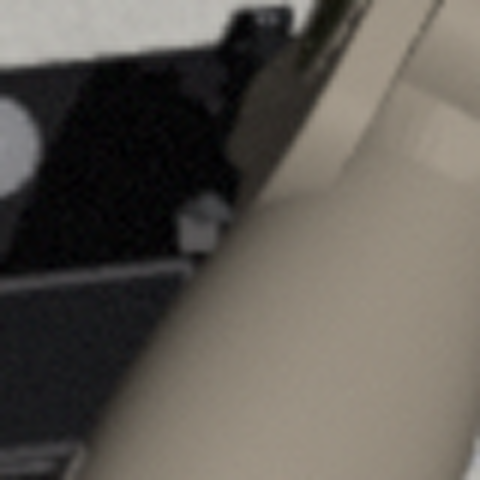

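Request:
drive_tool([
  [[0.02,0,0,0,0,0,80],[0.04,0,0,0,0,0,80],[0.06,0,0,0,0,0,80],[0.08,0,0,0,0,0,80],[0.085,0,0,0,0,0,80]],
])

```text
clock: 20.45
tcp_pos: [0.5555, -0.2302, 0.1453]
orientation: [0.524, 0.477, 0.522, -0.476]
wrist_force: [0.3, -0.1, -0.1]
finger_gap: 0.0584
```

```bash
python3 r.py s
```

```text
shift [-0.0138 -0.0011  0.0016] turn [ 0.0039  0.0016 -0.0039] deg 0.3
shift [-0.0138 -0.0011  0.0016] turn [-3.1377e+00  6.1000e-03  2.5000e-03] deg 179.8
tcp [ 0.556  -0.2308  0.1462] yaw -1.478 x-axis [ 0.004 -0.001 -1.   ] t 20.55 J [-5.270e-01  3.980e-01 -4.300e-02  1.126e+00  1.000e-03  9.510e-01] F [ 0.4 -0.5  0.5] gap 0.0588
```

View pics/s_s.png

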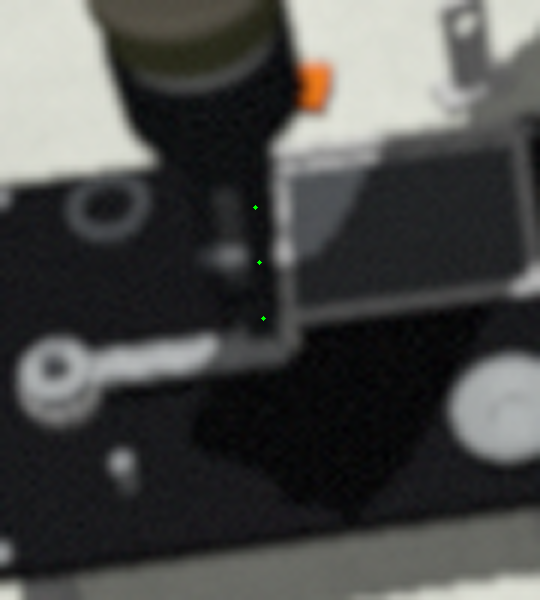

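View pics/s_t.png

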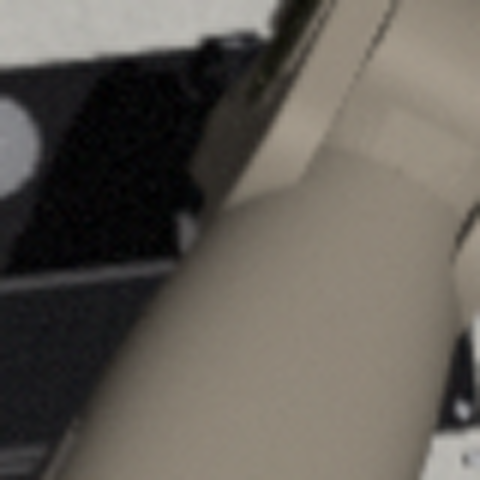

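```bash
python3 - <<'E'
from h import *
im=avg("scene",4); B=(210,190,250,240); cv2.imwrite("pics/t.png",crop(np.clip((im-5)*5,0,255),B,11))
E
```

```text
(no output)
```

View pics/t.png

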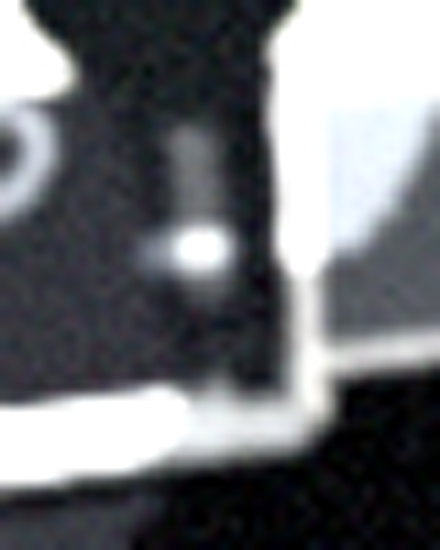

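Request:
drive_tool([
  [[0.01,0,0.001,0,0,0,80],[0.02,-0.001,0.0016,0,0,0,80],[0.03,-0.001,0.0016,0,0,0,80],[0.04,-0.001,0.0016,0,0,0,80],[0.041,-0.001,0.0016,0,0,0,80]],
])

```text
clock: 21.58
tcp_pos: [0.5548, -0.2328, 0.1043]
orientation: [0.523, 0.477, 0.521, -0.476]
wrist_force: [-0.1, 0.5, -0.1]
finger_gap: 0.059
```

```bash
python3 -c "
from h import *
for k in range(3): cams.read_camera('top')
goto([.555,-.2325,.105],.0885-np.pi/2)"
```

```text
shift [ 0.0008 -0.0006 -0.0009] turn [ 0.0028  0.0025 -0.0051] deg 0.4
shift [ 0.0008 -0.0006 -0.0009] turn [-3.1388  0.0079  0.0039] deg 179.8
tcp [ 0.5557 -0.2333  0.1058] yaw -1.48 x-axis [ 0.005 -0.002 -1.   ] t 21.725 J [-5.310e-01  4.240e-01 -1.060e-01  1.035e+00  1.000e-03  9.480e-01] F [ 0.6 -1.   0.3] gap 0.059
```

Request:
drive_tool([
  [[0,0,0,0,0,0,120],[0,0,0,0,0,0,160],[0,0,0,0,0,0,200],[0,0,0,0,0,0,255],[0,0,0,0,0,0,255]],
], squeeze=40)

```text
clock: 22.35
tcp_pos: [0.5553, -0.2334, 0.106]
orientation: [0.524, 0.477, 0.521, -0.476]
wrist_force: [-3.4, 0.5, 3.7]
finger_gap: 0.0109
```

```bash
python3 r.py u
```

```text
shift [-0.054  -0.     -0.0007] turn [ 0.0026  0.0025 -0.0045] deg 0.3
shift [-0.054  -0.     -0.0007] turn [-3.139   0.0071  0.004 ] deg 179.9
tcp [ 0.5554 -0.2333  0.106 ] yaw -1.48 x-axis [ 0.005 -0.002 -1.   ] t 22.45 J [-5.310e-01  4.240e-01 -1.060e-01  1.036e+00  1.000e-03  9.480e-01] F [-2.6  0.8  4.2] gap 0.0103
```

View pics/u_s.png

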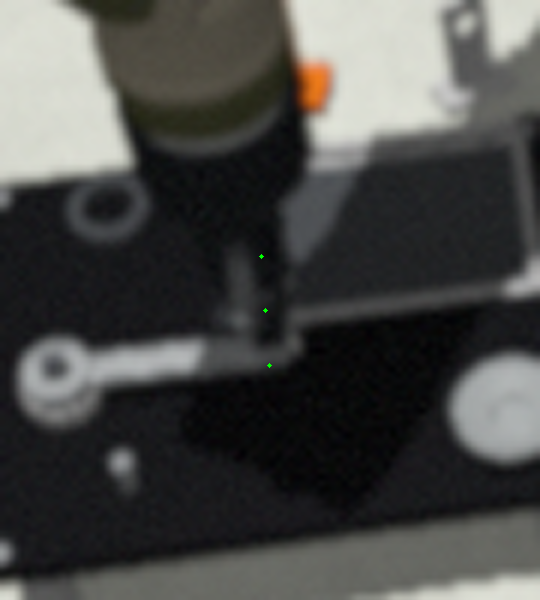

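Request:
drive_tool([
  [[-0.0015,0.006,0.0002,0.06,0,0,255],[-0.0015,0.0149,0.0011,0.15,0,0,255],[-0.0015,0.0247,0.0031,0.25,0,0,255],[-0.0015,0.0343,0.0061,0.35,0,0,255],[-0.0015,0.0435,0.01,0.45,0,0,255]],
], squeeze=50)

```text
clock: 23.28
tcp_pos: [0.5988, -0.2396, 0.1062]
orientation: [0.403, 0.582, 0.401, -0.582]
wrist_force: [-4.1, -2.5, -1.2]
finger_gap: 0.01
```

```bash
python3 r.py v
```

```text
shift [-0.0539 -0.0438  0.0089] turn [-0.4478  0.0016 -0.0027] deg 25.7
shift [-0.0539 -0.0438  0.0089] turn [ 2.6937e+00 -3.7000e-03 -2.2000e-03] deg 154.3
tcp [ 0.5992 -0.2397  0.1062] yaw -1.93 x-axis [ 0.002 -0.002 -1.   ] t 23.375 J [-5.050e-01  5.040e-01  2.300e-02  1.086e+00 -1.000e-03  1.426e+00] F [-4.1 -1.5 -1. ] gap 0.0103
```

View pics/v_s.png

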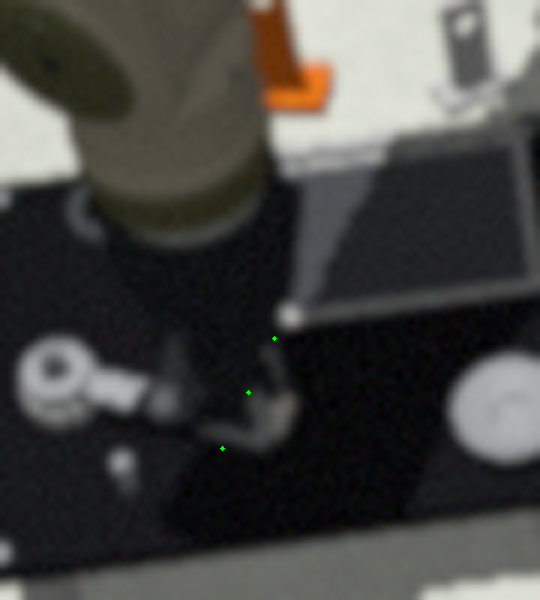

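Request:
drive_tool([
  [[0,0.008,0.0003,0.08,0,0,255],[0,0.017,0.0014,0.17,0,0,255],[0,0.0256,0.0033,0.26,0,0,255],[0,0.0333,0.0057,0.34,0,0,255],[0,0.038,0.0075,0.39,0,0,255]],
])

```text
clock: 24.2
tcp_pos: [0.6307, -0.2591, 0.1062]
orientation: [0.284, 0.648, 0.283, -0.648]
wrist_force: [-3.8, 0.0, 1.3]
finger_gap: 0.0099
```

```bash
python3 -c "
from h import *
for k in range(4): cams.read_camera('scene'); s,p,R=cur(); y=R.as_matrix()[:,1]; F=s['wrist_force']; print(p.round(4),np.arctan2(-y[0],y[1]).round(3),F.round(1),'Ftool',R.inv().apply(F).round(1),s['finger_gap'])"
```

```text
[ 0.6311 -0.2594  0.1062] -2.319 [-4.5  1.6  1.7] Ftool [-1.8 -4.4  1.9] 0.010372427887301907
[ 0.6308 -0.2592  0.1062] -2.316 [-3.6  1.2  1.4] Ftool [-1.4 -3.5  1.6] 0.010490724184136328
[ 0.6307 -0.2591  0.1062] -2.315 [-4.5  0.6  0.1] Ftool [-0.1 -3.7  2.6] 0.009893410687084898
[ 0.6307 -0.2591  0.1062] -2.315 [-4.2  0.7 -0.1] Ftool [ 0.1 -3.6  2.4] 0.010209950135204317
```

Request:
drive_tool([
  [[0,0.002,0,0.02,0,0,255],[0,0.004,0.0001,0.04,0,0,255],[0,0.006,0.0002,0.06,0,0,255],[0,0.007,0.0002,0.065,0,0,255],[0,0.0075,0.0003,0.07,0,0,255]],
])

```text
clock: 25.02
tcp_pos: [0.636, -0.2643, 0.1062]
orientation: [0.261, 0.658, 0.261, -0.657]
wrist_force: [-4.0, 1.5, 0.9]
finger_gap: 0.0103
```

```bash
cat > w.py <<'E'
from h import *
Fs=[]
for k in range(6): cams.read_camera('scene'); s,p,R=cur(); Fs.append(R.inv().apply(s['wrist_force']))
y=R.as_matrix()[:,1];print(p.round(4),np.arctan2(-y[0],y[1]).round(3),'Ftool',np.mean(Fs,0).round(2),s['finger_gap'],s['clock'])
E
python3 w.py
```

```text
[ 0.636  -0.2642  0.1062] -2.385 Ftool [-0.64 -4.2   1.46] 0.010354325004424148 25.325
```

Request:
drive_tool([
  [[0,0.0005,0,0,0,0,255],[0,0.001,0,0,0,0,255],[0,0.0015,0,0,0,0,255],[0,0.002,0,0,0,0,255],[0,0.002,0,0,0,0,255]],
])

```text
clock: 25.95
tcp_pos: [0.6365, -0.2647, 0.1061]
orientation: [-0.261, -0.657, -0.262, 0.657]
wrist_force: [-7.3, 5.4, 3.1]
finger_gap: 0.0099
```

```bash
python3 w.py
```

```text
[ 0.6365 -0.2647  0.1061] -2.385 Ftool [-2.85 -8.08  1.7 ] 0.01020799564782552 26.25
```

Request:
drive_tool([
  [[0,0.0007,0,0,0,0,255],[0,0.0014,0,0,0,0,255],[0,0.002,0,0,0,0,255],[0,0.002,0,0,0,0,255],[0,0.002,0,0,0,0,255]],
])

```text
clock: 26.88
tcp_pos: [0.6365, -0.2648, 0.1061]
orientation: [-0.26, -0.656, -0.263, 0.658]
wrist_force: [-7.6, 5.3, 4.1]
finger_gap: 0.0104
```

```bash
python3 w.py; python3 r.py x; python3 - <<'E'
from h import *
im=avg("scene",3); B=(340,170,430,270); cv2.imwrite("pics/x2.png",crop(im*1.6,B,6))
im=avg("scene",3); B=(195,210,265,265); cv2.imwrite("pics/x3.png",crop(np.clip(im*3,0,255),B,10))
E
```

```text
[ 0.6365 -0.2648  0.1061] -2.384 Ftool [-3.93 -9.84  1.89] 0.01017410978853244 27.175
shift [-0.0536 -0.0797  0.0371] turn [-0.9022 -0.0019  0.0042] deg 51.7
shift [-0.0536 -0.0797  0.0371] turn [2.2394 0.005  0.0023] deg 128.3
tcp [ 0.6365 -0.2648  0.1061] yaw -2.384 x-axis [-0.003  0.003 -1.   ] t 27.275 J [-5.110e-01  5.940e-01  1.740e-01  1.155e+00  1.000e-03  1.873e+00] F [-8.5  5.4  3.8] gap 0.0102
```

View pics/x3.png

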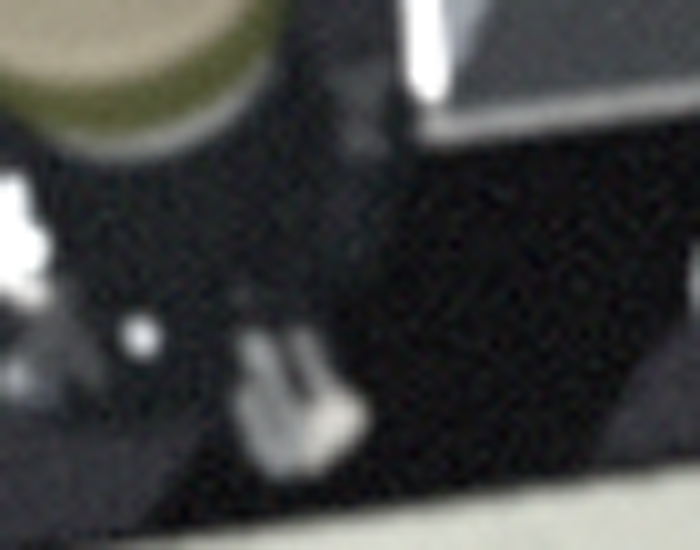

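View pics/x2.png

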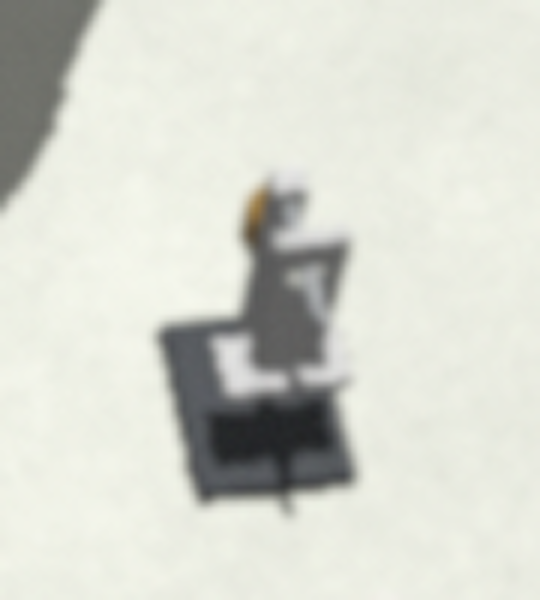

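```bash
python3 w.py; python3 -c "
from workcell import env
print(env.hand_in())"; python3 -c "
from h import *
goto([.6365,-.2648,.1061],-2.384)"
```

```text
[ 0.6365 -0.2648  0.1061] -2.384 Ftool [ -3.9  -10.02   1.76] 0.01004491328499476 28.075
the job is handed in; nothing more can be done
None
the job is handed in; nothing more can be done
```

The gauge is hanging on the stand's peg, and the fingers are holding the clamp open at its stop. I handed the job in at about 28 s of the 64 s allowed, and no verdict was reported.

- **Gauge:** I took the larger bare aluminium gauge from the slide bay, slid its eye over the peg and lowered it until the peg carried it. I then let go and lifted clear. Later pictures, including one just before hand-in, show it hanging on the peg.
- **Clamp:** I gripped the thumb pin from above (opening about 10 mm on the 12 mm pin) and swung it through about 0.90 rad. At the end, another 2 mm of commanded push moved the tool only about 0.1 mm. The sideways force was about 10 N, against the spring's 5.5 N at the stop, so the arm is resting on its stop. The pose held steady until hand-in.
- **Bystanders:** I saw no contact with the other things, but I did not measure their positions again afterwards.
- **Disagreements:**
  - The scene camera was about 1–1.5 px (3–5 mm) off from the top camera and from the arm, so I relied on the top camera and felt the contacts.
  - After gripping the pin, the wrist read about 4 N upward, possibly the fingertips touching the clamp arm. I raised the tool 1.5 mm, but it still read about 4 N upward at hand-in.
  - The gripper hid the stop pillar contact, so the open position is confirmed by force and geometry, not by sight.

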